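Close the pump box cover evenly

TASK

The cover plate of the pump box stands raised on its thick gasket under four loose black T-bar screws. Tighten the screws a little at a time in a crisscross order (first only about a tenth of a turn on two opposite screws, then on the other two, then go round again in the same crisscross way), keeping the plate level, until the plate lies flush on its seat and all four are firmly hand-tight (about 0.6 N m), not forced. Leave the things standing around alone.

Things in the scene. Friction and masses are not known exactly. Their poses are not given: they have to be found in the camera images.
- housing: fixed square steel pump box, 236 x 236 mm, 58 mm high; origin at the centre of its underside on the work surface, x and y along its sides, z up. Inside its 8 mm high lip is a flat seat, 50 mm above the origin
- plate: square aluminium cover plate 200 x 200 x 8 mm inside the lip; origin at the centre of its top face, z up. At the start it rests on the springy gasket with its top 62 mm above the housing's origin (4 mm proud of the lip); seated, its top is flush with the lip (58 mm)
- knob1: Screw knob: black T-bar 44 (along its x) x 16 x 34 mm tall on a steel hub 23 mm wide, 14 mm high. Origin on the screw axis at grip height: 36 mm above the hub's underside, 12 mm below the bar's top. z up; bar direction random. At the housing's +x,+y corner, 75 mm from its centre in x and y; opposite knob3.
- knob2: Knob like knob1. All tighten clockwise seen from above, sinking 4.2 mm per radian (steep quick-action thread), and stay where they are left. At the start each hub is 0 to 1.8 mm above the plate. At the housing's -x,+y corner, 75 mm from its centre in x and y; opposite knob4.
- knob3: Knob like knob1. Each screw needs 0.95 to 1.4 rad to bring its corner to the seat. The bar drives the hub through a stiff torsion spring (5 N m/rad), so the screw lags the bar by some 0.1 rad and springs the bar back on release; the end must be felt. At the housing's -x,-y corner, 75 mm from its centre in x and y; opposite knob1.
- knob4: Knob like knob1. Turning takes about 0.25 N m free, up to 0.4 while the gasket yields, then climbs steeply on the seat; 0.5 to 0.7 N m is firmly hand-tight, over 0.8 N m too much. At the housing's +x,-y corner, 75 mm from its centre in x and y; opposite knob2.
- bowl: steel bowl, 120 mm wide, 55 mm high; bystander
- jar: closed jar, 64 mm wide, 100 mm high; bystander
- spoon: long steel spoon lying flat; bystander

How it is judged:
By the outcome, as a careful person would: the job done as asked, in the order asked, and still so for the second after the job is handed in, with the robot touching nothing.
It also fails if it takes over 72 s, if anything falls off the work surface, if the arm or the gripper's body presses on something with over 40 N, if the wrist force passes 120 N, or if a joint passes its speed limit or range.

ROBOT

A 6-joint arm with a two-finger parallel gripper is mounted at the origin on the work surface. World frame = base frame: x ahead of the robot, y to its left, z up, the work surface at z = 0. Lengths are in m, angles in rad, forces in N, time in s.
With the tool pointing down it reaches from about 0.25 to 0.775 m from the base axis. Payload 4 kg.
Tool frame: the origin (TCP) lies on the centre line of the jaws, within the pads' length; the fingertips stand 14 mm ahead of it and the grasp point (between the pads) lies 5 mm behind it (robot.tcp_to_tips is the distance from the TCP to the fingertips, in m); z points along the fingers, y is the line along which they close (so a half turn about z gives the same grasp; the last joint's range is limited). The gripper opens to 94 mm and grips with 3 to 60 N. Pads are 16 mm wide; open, the fingers measure 119 mm over their backs; the gripper's body (75 mm by 177 mm) begins 78 mm behind the grasp point.
Start: joints at [-1.376, 0.087, 1.371, -0, 1.684, -0.103], TCP at [0.161, -0.526, 0.22] pointing down, gripper open.
Joint ranges: [-3.1, 3.1], [-0.76, 2.03], [0.27, 2.55], [-1.08, 4.22], [0.17, 2.65], [-2.57, 2.57]. Speed limits (rad/s): [2.79, 2.79, 3.14, 3.14, 3.14, 3.14].

INTERFACE

Orientations are given as [roll, pitch, yaw] about the fixed x, y, z axes, in that order (R = Rz(yaw) Ry(pitch) Rx(roll)).
In Python, from bench import robot gives the robot as it stands.
- The arm moves only by the tool carry_out, never from a script. Its argument "increments" is a list of rows, each a list of 3 entries, a list of its own where there are three numbers: the closure in counts, from 0 (fully open) to 255 (shut), then the shift along the tool's x, y, z in mm, then the turn about the tool's z in degrees. In form: [[fingers, [dx, dy, dz], twist], ...]. A call has 1 to 8 rows; each row shifts and turns the commanded pose from where the row before left it, along the tool's axes as they then stand; what a row does not reach is not made up. A row lasts 1/10 s, in which the tool goes at most 50 mm and 8.59 degrees, less where a joint would pass 70% of its speed; a pose out of reach is approached as far as the arm can. A call with a gripper value outside its range is refused whole. The fingers move at their own pace and stop on an object; the grip force is fixed at half the most. Time passes only in rows, so rows that do not move let the fingers close. It gives the time, the measured TCP pose, the force, the opening and the grip force at its end, in the units of the state.
- robot.get_obs(): the state, without advancing time (a new reading comes with each control period).
- robot.snapshot(name): name is "side" or "top"; returns the picture (480x640x3 uint8, blue, green, red); there is no depth.
- robot.get_calibration(name): a dict with "vfov" (degrees; the focal length in pixels is half the picture's height over the tangent of half this angle, whatever the lens; pixels are square), "cx", "cy" (the principal point, pixels), "k1" (the pictures are not rectified: a ray, as slopes to the right and down, at radius r is drawn at 1 + k1 r^2 times it, then the intrinsics apply), "T" (4x4, takes a point from camera to world coordinates). Camera axes: x right, y down, z forward; pixel columns grow to the right and rows downward; lengths in m; the calibration is good to about 2 mm. A picture is of the moment at which its call begins. get_calibration takes no time and is no camera call.
- robot.close_job(): hands the job in; it is judged then, once.
The state is a dict: "time": time; "joint_positions": joint angles; "qvel": joint speeds; "joint_torque": joint torques, N m; "tool_pos": TCP position; "ee_rot": TCP orientation; "wrist_force": force on the tool from outside, world axes, zero at the start; "wrist_torque": the same for the moment, N m; "width": finger opening in m; "finger_force": force on a finger pad.
Only numpy, scipy, OpenCV 4.12 (cv2) and the standard library are available. Lean on these libraries where they do the work, as an engineer would, in place of code of your own. Each camera call takes 0.05 s, during which the arm holds its last target. There are 200 camera calls.

## Working session

There is one attempt and no reset: what is moved stays moved. The work goes in short steps, Python scripts to look and compute and a tool call to move; the robot and the scene stay as the last step left them, time stands still between calls to the robot, and variables do not carry over. Pictures are saved under pics/ and viewed, at most 10 in all, crops included, and the job is handed in when it is done.

Besides the shell and the picture viewer there is one more tool, called after ">>>" by a JSON object that holds its "method" and its "body". carry_out: Moves the arm, as the interface text tells. Its arguments: {"type":"object","properties":{"increments":{"type":"array","items":{"type":"array"}}},"required":["increments"]}

```bash
mkdir -p pics; ls; python3 - <<'E'
from bench import robot
import cv2
for n in("top","side"):
    cv2.imwrite(f"pics/{n}0.png",robot.snapshot(n)); print(robot.get_calibration(n))
print(robot.get_obs())
E
```

```text
pics
{'vfov': 54.08648226459252, 'cx': 321.7332694518933, 'cy': 227.2710512341643, 'k1': -0.07692381424459142, 'T': array([[ 0.01405123, -0.99838264,  0.05508773,  0.47010398],
       [-0.99987269, -0.01444607, -0.00677572,  0.02023889],
       [ 0.00756056, -0.05498551, -0.99845853,  1.16648606],
       [ 0.        ,  0.        ,  0.        ,  1.        ]])}
{'vfov': 55.201532053078964, 'cx': 315.98302660277426, 'cy': 233.98204288256545, 'k1': -0.018599264100133957, 'T': array([[-0.7195518 , -0.49515256,  0.48689748,  0.02750455],
       [-0.69439398,  0.50506225, -0.5125711 ,  0.56987388],
       [ 0.00788736, -0.70692013, -0.7072494 ,  0.83306287],
       [ 0.        ,  0.        ,  0.        ,  1.        ]])}
{'time': 0.1, 'joint_positions': array([-1.37610258e+00,  8.78873109e-02,  1.37205138e+00, -1.65955931e-05,
        1.68357616e+00, -1.03087491e-01]), 'qvel': array([-1.05423358e-09, -2.98758397e-03, -4.51023432e-03, -3.52545804e-04,
       -1.35219635e-03, -7.29217471e-04]), 'joint_torque': array([ 1.97770285e-03, -3.41250944e+01, -3.03302550e+01,  7.19951419e-02,
        3.03546712e-02, -9.23087987e-05]), 'tool_pos': array([ 0.16128074, -0.52535935,  0.21844403]), 'ee_rot': array([-3.13967897e+00, -1.81397185e-04,  2.97779211e-01]), 'wrist_force': array([-0.202449  ,  0.22973018, -0.70044703]), 'wrist_torque': array([ 0.03835144, -0.03578715,  0.01019706]), 'finger_force': 0.0, 'width': 0.0938360982582889}
```

View pics/top0.png

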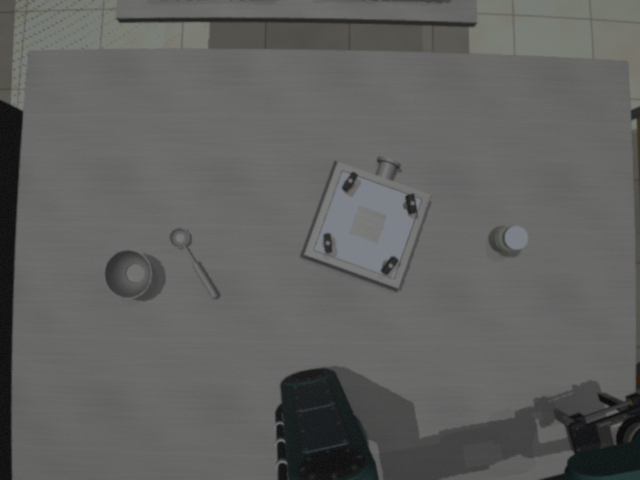

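View pics/side0.png

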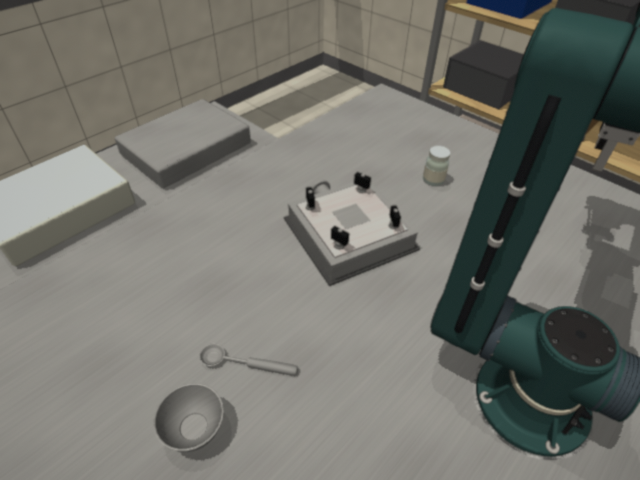

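```bash
python3 - <<'E'
import cv2
a=cv2.imread("pics/top0.png")[150:300,290:445]
a=cv2.convertScaleAbs(a,alpha=1.8,beta=0)
cv2.imwrite("pics/topc.png",cv2.resize(a,(620,600),interpolation=cv2.INTER_CUBIC))
E
```

```text
(no output)
```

View pics/topc.png

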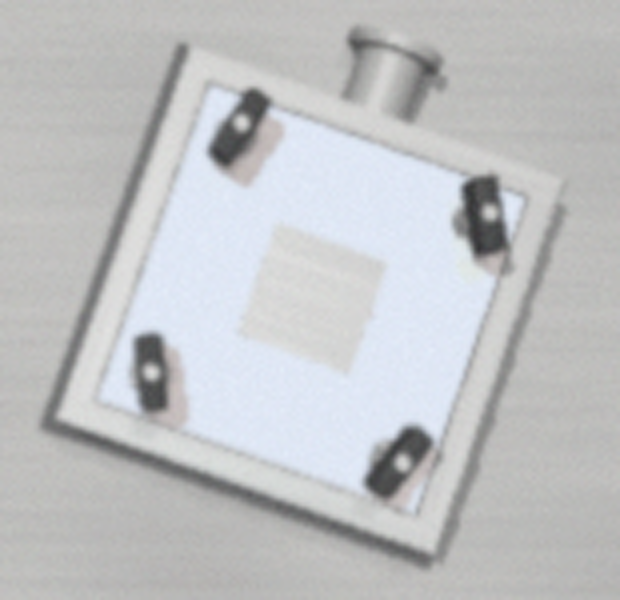

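```bash
cat > h.py <<'E'
import numpy as np,cv2
from scipy.optimize import minimize
from bench import robot
def cam(n):
    c=robot.get_calibration(n); c["f"]=240/np.tan(np.radians(c["vfov"]/2)); return c
def proj(c,P):
    T=c["T"]; p=(np.atleast_2d(P)-T[:3,3])@T[:3,:3]; s=p[:,:2]/p[:,2:]
    s=s*(1+c["k1"]*(s**2).sum(1,keepdims=True)); return s*c["f"]+[c["cx"],c["cy"]]
def ray(c,uv,z):
    d=(np.array(uv,float)-[c["cx"],c["cy"]])/c["f"]; s=d.copy()
    for _ in range(20): s=d/(1+c["k1"]*(s@s))
    v=c["T"][:3,:3]@[s[0],s[1],1]; o=c["T"][:3,3]; return o+v*(z-o[2])/v[2]
def fit(c,img,x,y,th,ztop):
    """fit T-bar silhouette (44x16x34) to dark pixels"""
    u,v=proj(c,[x,y,ztop])[0].astype(int)-16; S=8
    g=cv2.resize(img[v:v+32,u:u+32].max(2),None,fx=S,fy=S,interpolation=cv2.INTER_CUBIC)
    m=np.clip((110-g.astype(float))/60,0,1)  # soft dark mask
    def cost(q):
        a=np.array([[i*.022,j*.008] for i in(-1,1) for j in(-1,1)]); t=np.radians(q[2])
        R=np.array([[np.cos(t),-np.sin(t)],[np.sin(t),np.cos(t)]]); a=a@R.T+q[:2]/1000
        P=np.vstack([np.c_[a,np.full(4,ztop)],np.c_[a,np.full(4,ztop-.034)]])
        h=cv2.convexHull(((proj(c,P)-[u,v]+.5)*S*16).astype(np.int32))
        k=np.zeros(m.shape,np.uint8); cv2.fillConvexPoly(k,h,1,cv2.LINE_8,4)
        return np.abs(k-m).mean()
    best=min((minimize(cost,[x*1000,y*1000,th+d],method="Nelder-Mead",options=dict(initial_simplex=np.array([x*1000,y*1000,th+d])+np.array([[0,0,0],[5,0,0],[0,5,0],[0,0,10]]))) for d in(-10,0,10)),key=lambda r:r.fun)
    return best.x,best.fun
E
python3 - <<'E'
from h import *
c=cam("top"); img=cv2.imread("pics/top0.png")
K=dict(A=((241,123),(258,92),(222,163)),B=((491,213),(482,178),(498,250)),C=((402,462),(430,430),(375,495)),D=((151,372),(150,337),(155,410)))
px=lambda p:(290+(p[0]+.5)/4-.5,150+(p[1]+.5)/4-.5)
pts=[]
for n,(d,e1,e2) in K.items():
    p=ray(c,px(d),.111); a,b=ray(c,px(e1),.111),ray(c,px(e2),.111); t=np.degrees(np.arctan2(*(a-b)[1::-1]))
    f,v=fit(c,img,p[0],p[1],t,.111); pts.append(p[:2]); print(n,p.round(4),round(t,1),np.linalg.norm(a-b).round(3),"fit",f.round(1),round(v,3))
pts=np.array(pts); print([np.linalg.norm(pts[i]-pts[i-1]).round(4) for i in range(4)],pts.mean(0), [np.degrees(np.arctan2(*(pts[i]-pts.mean(0))[::-1])).round(1) for i in range(4)])
for q in((183,45),(563,180),(437,555),(55,418)): print(ray(c,px(q),.058).round(3))
print("tcp",robot.get_obs()["tool_pos"])
E
```

```text
A [ 0.6356 -0.0491  0.111 ] -26.1 0.045 fit [635.  -49.4 -31.2] 0.069
B [ 0.5866 -0.1915  0.111 ] 12.7 0.042 fit [ 586.  -190.4    9.3] 0.084
C [ 0.4454 -0.1417  0.111 ] -39.9 0.048 fit [ 444.5 -141.3  -38.3] 0.075
D [ 4.94e-01 -1.00e-04  1.11e-01] 4.7 0.041 fit [493.1  -0.5   6.2] 0.059
[np.float64(0.1499), np.float64(0.1505), np.float64(0.1497), np.float64(0.1497)] [ 0.5404201 -0.0955939] [np.float64(26.0), np.float64(-64.3), np.float64(-154.1), np.float64(115.9)]
[ 0.69  -0.018  0.058]
[ 0.613 -0.245  0.058]
[ 0.39  -0.171  0.058]
[0.467 0.055 0.058]
tcp [ 0.16128074 -0.52535935  0.21844403]
```

```bash
cat >> h.py <<'E'
K=dict(A=(.6354,-.0492),B=(.5864,-.191),C=(.445,-.1415),D=(.4936,-.0003))
def plan(xyz,yaw,n,grip,start=None):
    """rows from measured pose (or start=(x,y,z,yawdeg)) to world target, straight line, even turn; returns list"""
    o=robot.get_obs(); p,y0=(o["tool_pos"],np.degrees(o["ee_rot"][2])) if start is None else (np.array(start[:3]),start[3])
    d=(np.array(xyz)-p)*1000/n; tw=-((yaw-y0+180)%360-180)/n; rows=[]
    for i in range(n):
        t=np.radians(y0-tw*i)
        rows.append([grip,[float(round(d[0]*np.cos(t)+d[1]*np.sin(t),1)),float(round(d[0]*np.sin(t)-d[1]*np.cos(t),1)),float(round(-d[2],1))],float(round(tw,2))])
    return rows
def st():
    o=robot.get_obs(); print("t",round(o["time"],2),"p",(o["tool_pos"]*1000).round(1),"yaw",np.degrees(o["ee_rot"][2]).round(1),"q6",o["joint_positions"][5].round(2),"F",o["wrist_force"].round(1),"M",o["wrist_torque"].round(3),"w",round(o["width"]*1000,1),"ff",round(o["finger_force"],1))
E
python3 -c "
from h import *
print(plan((*K['C'],.14),51,16,60))"
```

```text
[[60, [24.0, -17.7, 4.9], -2.12], [60, [24.6, -16.8, 4.9], -2.12], [60, [25.2, -15.9, 4.9], -2.12], [60, [25.8, -15.0, 4.9], -2.12], [60, [26.3, -14.0, 4.9], -2.12], [60, [26.8, -13.0, 4.9], -2.12], [60, [27.3, -12.0, 4.9], -2.12], [60, [27.7, -11.0, 4.9], -2.12], [60, [28.1, -10.0, 4.9], -2.12], [60, [28.5, -8.9, 4.9], -2.12], [60, [28.8, -7.9, 4.9], -2.12], [60, [29.1, -6.8, 4.9], -2.12], [60, [29.3, -5.7, 4.9], -2.12], [60, [29.5, -4.6, 4.9], -2.12], [60, [29.6, -3.5, 4.9], -2.12], [60, [29.7, -2.4, 4.9], -2.12]]
```

>>> {"method": "carry_out", "body": {"increments": [[60,[24,-17.7,5],-2],[60,[24.6,-16.8,5],-2],[60,[25,-16,5],-2],[60,[26,-15,5],-2],[60,[26,-14,5],-2],[60,[27,-13,5],-2],[60,[27,-12,5],-2],[60,[28,-11,5],-2]]}}

```text
time: 0.9
tool_pos: [0.3047, -0.3337, 0.1788]
ee_rot: [-3.141, 0.0, 0.578]
wrist_force: [1.0, 0.3, -0.3]
width: 0.0721
finger_force: 0.0
```

>>> {"method": "carry_out", "body": {"increments": [[60,[28,-10,5],-2],[60,[28,-9,5],-2],[60,[29,-8,5],-2],[60,[29,-7,5],-2],[60,[29,-6,5],-2],[60,[29,-5,5],-2],[60,[29,-4,3],-2],[60,[29,-3,2],-2]]}}

```text
time: 1.7
tool_pos: [0.4476, -0.1454, 0.1436]
ee_rot: [-3.14, 0.0, 0.858]
wrist_force: [-0.0, 0.4, 0.3]
width: 0.0722
finger_force: 0.0
```

```bash
python3 -c "
from h import *
st(); print(plan((*K['C'],.14),51,1,60))
cv2.imwrite('pics/top1.png',robot.snapshot('top')); s=robot.snapshot('side'); cv2.imwrite('pics/side1.png',cv2.resize(s[120:320,220:460],(720,600),interpolation=cv2.INTER_CUBIC));st()"
```

```text
t 1.7 p [ 447.6 -145.4  143.6] yaw 49.2 q6 0.28 F [-0.   0.4  0.3] M [-0.012 -0.049  0.002] w 72.2 ff 0.0
[[60, [1.2, -4.5, 3.6], -1.85]]
t 1.8 p [ 448.2 -144.1  143.5] yaw 49.3 q6 0.28 F [-1.  -0.6 -0. ] M [ 0.007 -0.058  0.02 ] w 71.8 ff 0.0
```

View pics/side1.png

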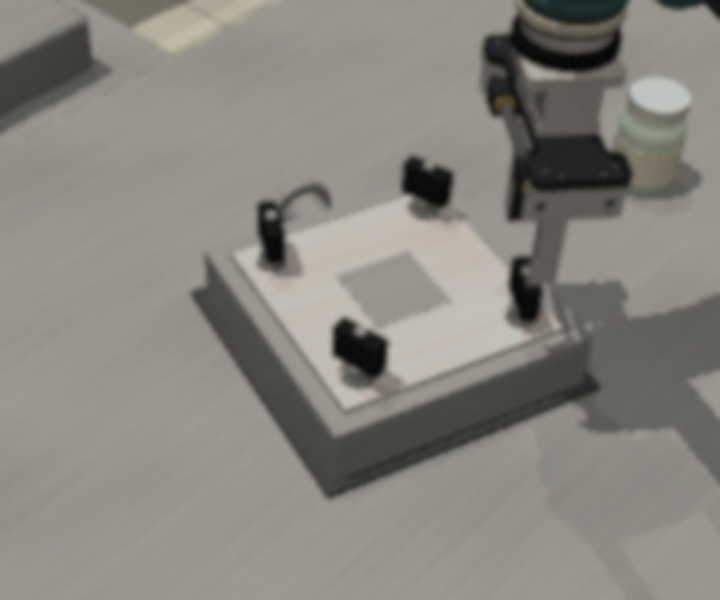

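>>> {"method": "carry_out", "body": {"increments": [[60,[0,-4,10],-1.7],[60,[0,0,20],0],[60,[0,0,19],0],[150,[0,0,0.5],0],[150,[0,0,0],0],[150,[0,0,0],0]]}}

```text
time: 2.4
tool_pos: [0.4447, -0.1448, 0.0959]
ee_rot: [3.14, -0.0, 0.885]
wrist_force: [-0.3, 0.4, 0.3]
width: 0.0518
finger_force: 0.0
```

```bash
python3 -c "
from h import *
st()"
```

```text
t 2.4 p [ 444.7 -144.8   95.9] yaw 50.7 q6 0.25 F [-0.3  0.4  0.3] M [-0.031 -0.029  0.005] w 51.8 ff 0.0
```

>>> {"method": "carry_out", "body": {"increments": [[255,[2.7,-1.9,1],0],[255,[0,0,0],0],[255,[0,0,0],0]]}}

```text
time: 2.7
tool_pos: [0.445, -0.1418, 0.0953]
ee_rot: [3.139, 0.001, 0.886]
wrist_force: [-2.0, -3.3, 4.4]
width: 0.0438
finger_force: 30.0
```

```bash
python3 -c "
from h import *
st()"
```

```text
t 2.7 p [ 445.  -141.8   95.3] yaw 50.8 q6 0.26 F [-2.  -3.3  4.4] M [-0.586  0.446  0.055] w 43.8 ff 30.0
```

>>> {"method": "carry_out", "body": {"increments": [[255,[0,0,0.6],8],[255,[0,0,0.6],8],[255,[0,0,0.6],8],[255,[0,0,0.6],8],[255,[0,0,0.6],8]]}}

```text
time: 3.2
tool_pos: [0.4446, -0.1412, 0.0926]
ee_rot: [3.14, 0.0, 0.183]
wrist_force: [-4.7, -1.8, 8.0]
width: 0.0437
finger_force: 30.0
```

```bash
python3 -c "
from h import *
st()"
```

```text
t 3.2 p [ 444.6 -141.2   92.6] yaw 10.5 q6 0.96 F [-4.7 -1.8  8. ] M [-0.185  0.801  0.221] w 43.7 ff 30.0
```

```bash
cat >> h.py <<'E'
def visit(k,yaw,z,n=8):
    o=robot.get_obs(); p=o["tool_pos"]; y0=np.degrees(o["ee_rot"][2])
    st(); zt=.138
    r=plan((*K[k],zt),yaw,n,60,(p[0],p[1],zt,y0))
    print("lift mm",round((zt-p[2])*1000,1),"descend",round((zt-z)*1000,1)); [print(x) for x in r]
def corr(k,yaw,z): st(); print(plan((*K[k],z),yaw,1,255))
E
python3 -c "
from h import *
visit('A',61,.0945)"
```

```text
t 3.2 p [ 444.6 -141.2   92.6] yaw 10.5 q6 0.96 F [-4.7 -1.8  8. ] M [-0.185  0.801  0.221] w 43.7 ff 30.0
lift mm 45.4 descend 43.5
[60, [25.5, -7.0, -0.0], -6.32]
[60, [26.2, -4.1, -0.0], -6.32]
[60, [26.4, -1.2, -0.0], -6.32]
[60, [26.4, 1.7, -0.0], -6.32]
[60, [26.1, 4.6, -0.0], -6.32]
[60, [25.4, 7.4, -0.0], -6.32]
[60, [24.4, 10.2, -0.0], -6.32]
[60, [23.2, 12.8, -0.0], -6.32]
```

>>> {"method": "carry_out", "body": {"increments": [[60,[0,0,0],0],[60,[0,0,0],0],[60,[0,0,-22],0],[60,[0,0,-23],0],[60,[25.5,-7,0],-6.3],[60,[26,-4,0],-6.3],[60,[26.4,-1.2,0],-6.3],[60,[26.4,1.7,0],-6.3]]}}

```text
time: 4.0
tool_pos: [0.5404, -0.0934, 0.1354]
ee_rot: [-3.141, -0.0, 0.634]
wrist_force: [0.8, -0.4, -0.4]
width: 0.0719
finger_force: 0.0
```

>>> {"method": "carry_out", "body": {"increments": [[60,[26,4.6,0],-6.3],[60,[25.4,7.4,0],-6.3],[60,[24.4,10.2,0],-6.3],[60,[23.2,12.8,0],-6.3],[60,[0,0,0],0],[60,[0,0,22],0],[60,[0,0,21.5],0],[60,[0,0,0],0]]}}

```text
time: 4.8
tool_pos: [0.6314, -0.0479, 0.088]
ee_rot: [-3.133, 0.003, 1.066]
wrist_force: [-0.0, 0.3, -0.1]
width: 0.0717
finger_force: 0.0
```

```bash
python3 -c "
from h import *
corr('A',61,.0945)"
```

```text
t 4.8 p [631.4 -47.9  88. ] yaw 61.1 q6 0.34 F [-0.   0.3 -0.1] M [-0.054  0.014  0.   ] w 71.7 ff 0.0
[[255, [0.8, 4.1, -6.5], 0.1]]
```

>>> {"method": "carry_out", "body": {"increments": [[255,[0.8,4,-6],0],[255,[0,0,0],0],[255,[0,0,0],0],[255,[0,0,0],0],[255,[0,0,0],0]]}}

```text
time: 5.3
tool_pos: [0.6364, -0.0481, 0.1004]
ee_rot: [-3.136, 0.0, 1.068]
wrist_force: [-8.2, 3.8, 7.8]
width: 0.0444
finger_force: 30.0
```

```bash
python3 -c "
from h import *
corr('A',61,.0945)"
```

```text
t 5.3 p [636.4 -48.1 100.4] yaw 61.2 q6 0.34 F [-8.2  3.8  7.8] M [ 0.58   1.547 -0.051] w 44.4 ff 30.0
[[255, [-1.5, -0.4, 5.9], 0.18]]
```

>>> {"method": "carry_out", "body": {"increments": [[80,[0,0,0],0],[80,[-1.5,0,5.5],0],[80,[0,0,0],0],[255,[0,0,0],0],[255,[0,0,0],0],[255,[0,0,0],0]]}}

```text
time: 5.9
tool_pos: [0.6354, -0.0496, 0.0925]
ee_rot: [-3.134, 0.001, 1.068]
wrist_force: [-6.3, 1.2, 5.6]
width: 0.0444
finger_force: 29.8
```

```bash
python3 -c "
from h import *
corr('A',61,.0945)"
```

```text
t 5.9 p [635.4 -49.6  92.5] yaw 61.2 q6 0.34 F [-6.3  1.2  5.6] M [ 0.205  0.829 -0.032] w 44.4 ff 29.8
[[255, [0.4, -0.2, -2.0], 0.17]]
```

>>> {"method": "carry_out", "body": {"increments": [[255,[0,0,0.6],8],[255,[0,0,0.6],8],[255,[0,0,0.6],8],[255,[0,0,0.6],8],[255,[0,0,0.6],8]]}}

```text
time: 6.4
tool_pos: [0.6347, -0.0487, 0.0899]
ee_rot: [-3.135, 0.006, 0.365]
wrist_force: [-9.4, 3.8, 5.3]
width: 0.0444
finger_force: 29.6
```

```bash
python3 -c "
from h import *
visit('B',101,.0945,10)"
```

```text
t 6.4 p [634.7 -48.7  89.9] yaw 20.9 q6 1.04 F [-9.4  3.8  5.3] M [0.811 1.556 0.266] w 44.4 ff 29.6
lift mm 48.1 descend 43.5
[60, [-9.6, 11.6, -0.0], -8.01]
[60, [-11.1, 10.1, -0.0], -8.01]
[60, [-12.4, 8.5, -0.0], -8.01]
[60, [-13.5, 6.7, -0.0], -8.01]
[60, [-14.3, 4.7, -0.0], -8.01]
[60, [-14.8, 2.7, -0.0], -8.01]
[60, [-15.0, 0.6, -0.0], -8.01]
[60, [-14.9, -1.5, -0.0], -8.01]
[60, [-14.6, -3.6, -0.0], -8.01]
[60, [-14.0, -5.6, -0.0], -8.01]
```

>>> {"method": "carry_out", "body": {"increments": [[60,[0,0,0],0],[60,[0,0,0],0],[60,[0,0,-24],0],[60,[0,0,-24],0],[60,[-9.6,11.6,0],-8],[60,[-11,10,0],-8],[60,[-12.4,8.5,0],-8],[60,[-13.5,6.7,0],-8]]}}

```text
time: 7.2
tool_pos: [0.6193, -0.1086, 0.1382]
ee_rot: [3.14, -0.0, 0.935]
wrist_force: [0.8, 0.1, -0.1]
width: 0.0721
finger_force: 0.0
```

>>> {"method": "carry_out", "body": {"increments": [[60,[-14.3,4.7,0],-8],[60,[-14.8,2.7,0],-8],[60,[-15,0.6,0],-8],[60,[-15,-1.5,0],-8],[60,[-14.6,-3.6,0],-8],[60,[-14,-5.6,0],-8],[60,[0,0,14],0],[60,[0,0,14],0]]}}

```text
time: 8.0
tool_pos: [0.5906, -0.1935, 0.1093]
ee_rot: [3.14, 0.0, 1.762]
wrist_force: [0.7, 0.5, -0.2]
width: 0.0721
finger_force: 0.0
```

>>> {"method": "carry_out", "body": {"increments": [[60,[0,0,10],0],[60,[0,0,3],0],[60,[0,0,0],0]]}}

```text
time: 8.3
tool_pos: [0.5897, -0.1924, 0.0955]
ee_rot: [-3.14, -0.001, 1.766]
wrist_force: [0.4, -0.3, 0.5]
width: 0.072
finger_force: 0.0
```

```bash
python3 -c "
from h import *
corr('B',101,.094)"
```

```text
t 8.3 p [ 589.7 -192.4   95.5] yaw 101.2 q6 -0.6 F [ 0.4 -0.3  0.5] M [-0.026 -0.116 -0.035] w 72.0 ff 0.0
[[255, [2.0, -3.0, 1.5], 0.18]]
```

>>> {"method": "carry_out", "body": {"increments": [[255,[2,-3,1.5],0],[255,[0,0,0],0],[255,[0,0,0],0],[255,[0,0,0],0]]}}

```text
time: 8.7
tool_pos: [0.5879, -0.1917, 0.0962]
ee_rot: [3.139, 0.001, 1.766]
wrist_force: [1.8, 0.2, -1.2]
width: 0.0438
finger_force: 30.0
```

>>> {"method": "carry_out", "body": {"increments": [[255,[0,0,0.6],8],[255,[0,0,0.6],8],[255,[0,0,0.6],8],[255,[0,0,0.6],8],[255,[0,0,0.6],8]]}}

```text
time: 9.2
tool_pos: [0.5866, -0.1915, 0.0934]
ee_rot: [-3.141, -0.0, 1.062]
wrist_force: [-1.5, 2.8, 3.1]
width: 0.0438
finger_force: 29.9
```

```bash
python3 -c "
from h import *
visit('D',95.5,.094,8)"
```

```text
t 9.2 p [ 586.6 -191.5   93.4] yaw 60.9 q6 0.1 F [-1.5  2.8  3.1] M [0.239 0.357 0.244] w 43.8 ff 29.9
lift mm 44.6 descend 44.0
[60, [15.2, -21.8, -0.0], -4.33]
[60, [16.8, -20.6, -0.0], -4.33]
[60, [18.3, -19.2, -0.0], -4.33]
[60, [19.7, -17.8, -0.0], -4.33]
[60, [21.0, -16.3, -0.0], -4.33]
[60, [22.2, -14.6, -0.0], -4.33]
[60, [23.2, -12.9, -0.0], -4.33]
[60, [24.1, -11.1, -0.0], -4.33]
```

>>> {"method": "carry_out", "body": {"increments": [[60,[0,0,0],0],[60,[0,0,0],0],[60,[0,0,-22],0],[60,[0,0,-23],0],[60,[15.2,-21.8,0],-4.3],[60,[16.8,-20.6,0],-4.3],[60,[18.3,-19.2,0],-4.3],[60,[19.7,-17.8,0],-4.3]]}}

```text
time: 10.0
tool_pos: [0.5395, -0.0959, 0.1375]
ee_rot: [3.141, 0.0, 1.373]
wrist_force: [-0.2, 0.6, -0.5]
width: 0.072
finger_force: 0.0
```

>>> {"method": "carry_out", "body": {"increments": [[60,[21,-16.3,0],-4.3],[60,[22.2,-14.6,0],-4.3],[60,[23.2,-13,0],-4.3],[60,[24,-11,0],-4.3],[60,[0,0,14],0],[60,[0,0,14],0],[60,[0,0,12],0],[60,[0,0,2],0]]}}

```text
time: 10.8
tool_pos: [0.4918, -0.002, 0.0924]
ee_rot: [-3.136, -0.001, 1.667]
wrist_force: [0.9, 0.4, 0.8]
width: 0.0717
finger_force: 0.0
```

>>> {"method": "carry_out", "body": {"increments": [[60,[0,0,0],0],[60,[0,0,0],0]]}}

```text
time: 11.0
tool_pos: [0.4936, -0.0018, 0.0956]
ee_rot: [3.141, 0.0, 1.667]
wrist_force: [0.2, -0.2, 0.1]
width: 0.0718
finger_force: 0.0
```

```bash
python3 -c "
from h import *
corr('D',95.5,.094)"
```

```text
t 11.0 p [493.6  -1.8  95.6] yaw 95.5 q6 -0.21 F [ 0.2 -0.2  0.1] M [-0.014 -0.115 -0.049] w 71.8 ff 0.0
[[255, [1.5, 0.1, 1.6], 0.01]]
```

>>> {"method": "carry_out", "body": {"increments": [[255,[1.5,0,1.5],0],[255,[0,0,0],0],[255,[0,0,0],0],[255,[0,0,0],0]]}}

```text
time: 11.4
tool_pos: [0.4945, 0.0003, 0.0944]
ee_rot: [3.138, 0.001, 1.668]
wrist_force: [4.6, 0.3, -5.8]
width: 0.0439
finger_force: 29.9
```

>>> {"method": "carry_out", "body": {"increments": [[255,[0,0,0.6],8],[255,[0,0,0.6],8],[255,[0,0,0.6],8],[255,[0,0,0.6],8],[255,[0,0,0.6],8]]}}

```text
time: 11.9
tool_pos: [0.4941, 0.0004, 0.0915]
ee_rot: [3.139, -0.001, 0.965]
wrist_force: [1.5, -0.0, 0.8]
width: 0.0439
finger_force: 30.0
```

```bash
python3 -c "
from h import *
visit('C',13.5,.0915,7)"
```

```text
t 11.9 p [4.941e+02 4.000e-01 9.150e+01] yaw 55.3 q6 0.49 F [ 1.5 -0.   0.8] M [ 0.054 -0.314  0.249] w 43.9 ff 30.0
lift mm 46.5 descend 46.5
[60, [-20.7, 5.8, -0.0], 5.97]
[60, [-19.9, 7.9, -0.0], 5.97]
[60, [-19.0, 9.9, -0.0], 5.97]
[60, [-17.9, 11.8, -0.0], 5.97]
[60, [-16.5, 13.6, -0.0], 5.97]
[60, [-15.0, 15.3, -0.0], 5.97]
[60, [-13.4, 16.8, -0.0], 5.97]
```

>>> {"method": "carry_out", "body": {"increments": [[60,[0,0,0],0],[60,[0,0,0],0],[60,[0,0,-23],0],[60,[0,0,-23],0],[60,[-20.7,5.8,0],6],[60,[-20,8,0],6],[60,[-19,10,0],6],[60,[-18,12,0],6]]}}

```text
time: 12.7
tool_pos: [0.4649, -0.082, 0.137]
ee_rot: [-3.142, 0.0, 0.549]
wrist_force: [0.2, -0.1, 0.0]
width: 0.072
finger_force: 0.0
```

>>> {"method": "carry_out", "body": {"increments": [[60,[-16.5,13.6,0],6],[60,[-15,15.3,0],6],[60,[-13.4,17,0],6],[60,[0,0,14],0],[60,[0,0,14],0],[60,[0,0,12],0],[60,[0,0,5],0],[60,[0,0,0],0]]}}

```text
time: 13.5
tool_pos: [0.4438, -0.1412, 0.0903]
ee_rot: [-3.139, 0.003, 0.239]
wrist_force: [-0.2, -0.1, 1.5]
width: 0.0719
finger_force: 0.0
```

>>> {"method": "carry_out", "body": {"increments": [[60,[0,0,0],0],[60,[0,0,0],0]]}}

```text
time: 13.7
tool_pos: [0.4452, -0.1423, 0.0926]
ee_rot: [3.141, -0.001, 0.238]
wrist_force: [-0.1, -0.7, 0.2]
width: 0.072
finger_force: 0.0
```

```bash
sed -i 's/^K=.*/K=dict(A=(.635,-.049),B=(.587,-.1916),C=(.4448,-.1415),D=(.4942,.0003))/' h.py; python3 -c "
from h import *
corr('C',13.5,.0915)
s=robot.snapshot('top'); cv2.imwrite('pics/top2.png',cv2.resize(cv2.convertScaleAbs(s[150:300,290:445],alpha=1.8),(620,600),interpolation=cv2.INTER_CUBIC))"
```

```text
t 13.7 p [ 445.2 -142.3   92.6] yaw 13.6 q6 0.9 F [-0.1 -0.7  0.2] M [-0.027 -0.011  0.077] w 72.0 ff 0.0
[[255, [-0.2, -0.8, 1.1], 0.11]]
```

View pics/top2.png

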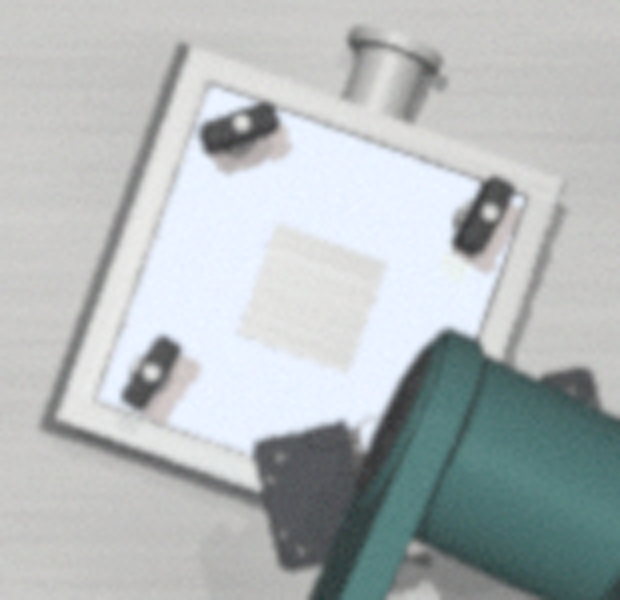

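>>> {"method": "carry_out", "body": {"increments": [[255,[0,-0.8,1],0],[255,[0,0,0],0],[255,[0,0,0],0],[255,[0,0,0],0]]}}

```text
time: 14.15
tool_pos: [0.4444, -0.1413, 0.091]
ee_rot: [-3.141, -0.0, 0.237]
wrist_force: [0.6, 1.9, 0.6]
width: 0.0438
finger_force: 30.0
```

```bash
python3 -c "
from h import *
st()"
```

```text
t 14.15 p [ 444.4 -141.3   91. ] yaw 13.6 q6 0.9 F [0.6 1.9 0.6] M [0.274 0.01  0.05 ] w 43.8 ff 30.0
```

>>> {"method": "carry_out", "body": {"increments": [[255,[0,0,0.5],7],[255,[0,0,0.5],7],[255,[0,0,0.5],7]]}}

```text
time: 14.45
tool_pos: [0.4444, -0.1409, 0.0898]
ee_rot: [-3.14, 0.0, -0.134]
wrist_force: [-1.3, 2.6, 3.3]
width: 0.0436
finger_force: 30.0
```

```bash
python3 -c "
from h import *
visit('A',24,.0915,8)"
```

```text
t 14.45 p [ 444.4 -140.9   89.8] yaw -7.7 q6 1.27 F [-1.3  2.6  3.3] M [0.473 0.316 0.328] w 43.6 ff 30.0
lift mm 48.2 descend 46.5
[60, [22.1, -14.6, -0.0], -3.96]
[60, [23.0, -13.0, -0.0], -3.96]
[60, [23.9, -11.4, -0.0], -3.96]
[60, [24.6, -9.7, -0.0], -3.96]
[60, [25.2, -8.0, -0.0], -3.96]
[60, [25.7, -6.2, -0.0], -3.96]
[60, [26.1, -4.4, -0.0], -3.96]
[60, [26.3, -2.6, -0.0], -3.96]
```

>>> {"method": "carry_out", "body": {"increments": [[60,[0,0,0],0],[60,[0,0,0],0],[60,[0,0,-24],0],[60,[0,0,-24],0],[60,[22,-14.6,0],-4],[60,[23,-13,0],-4],[60,[24,-11.4,0],-4],[60,[24.6,-9.7,0],-4]]}}

```text
time: 15.25
tool_pos: [0.5405, -0.0949, 0.1374]
ee_rot: [3.141, -0.0, 0.154]
wrist_force: [0.4, -0.3, -0.5]
width: 0.0718
finger_force: 0.0
```

>>> {"method": "carry_out", "body": {"increments": [[60,[25.2,-8,0],-4],[60,[25.7,-6.2,0],-4],[60,[26,-4.4,0],-4],[60,[26.3,-2.6,0],-4],[60,[0,0,14],0],[60,[0,0,14],0],[60,[0,0,12],0],[60,[0,0,5],0]]}}

```text
time: 16.05
tool_pos: [0.632, -0.0489, 0.0895]
ee_rot: [-3.139, 0.004, 0.428]
wrist_force: [0.7, 0.2, 0.3]
width: 0.0719
finger_force: 0.0
```

>>> {"method": "carry_out", "body": {"increments": [[60,[0,0,0],0],[60,[0,0,0],0],[60,[0,0,0],0]]}}

```text
time: 16.35
tool_pos: [0.6347, -0.0488, 0.0935]
ee_rot: [3.14, -0.001, 0.428]
wrist_force: [-0.1, 0.1, 0.5]
width: 0.0718
finger_force: 0.0
```

```bash
python3 -c "
from h import *
corr('A',24,.0915)"
```

```text
t 16.35 p [634.7 -48.8  93.5] yaw 24.5 q6 0.98 F [-0.1  0.1  0.5] M [ 0.061 -0.004  0.011] w 71.8 ff 0.0
[[255, [0.1, 0.3, 2.0], 0.54]]
```

>>> {"method": "carry_out", "body": {"increments": [[255,[0,0.3,2],0.5],[255,[0,0,0],0],[255,[0,0,0],0],[255,[0,0,0],0]]}}

```text
time: 16.75
tool_pos: [0.6346, -0.0487, 0.0906]
ee_rot: [3.141, -0.0, 0.42]
wrist_force: [-0.0, 0.2, -0.2]
width: 0.0442
finger_force: 29.7
```

```bash
python3 -c "
from h import *
st()"
```

```text
t 16.75 p [634.6 -48.7  90.6] yaw 24.1 q6 0.99 F [-0.   0.2 -0.2] M [-0.038  0.089 -0.02 ] w 44.2 ff 29.7
```

>>> {"method": "carry_out", "body": {"increments": [[255,[0,0,0.5],7],[255,[0,0,0.5],7],[255,[0,0,0.5],7]]}}

```text
time: 17.05
tool_pos: [0.6344, -0.0481, 0.0893]
ee_rot: [-3.141, 0.0, 0.05]
wrist_force: [-1.9, 1.8, 2.1]
width: 0.0442
finger_force: 29.5
```

```bash
python3 -c "
from h import *
visit('B',64,.0915,8)"
```

```text
t 17.05 p [634.4 -48.1  89.3] yaw 2.8 q6 1.36 F [-1.9  1.8  2.1] M [0.307 0.121 0.291] w 44.2 ff 29.5
lift mm 48.7 descend 46.5
[60, [-6.8, 17.6, -0.0], -7.64]
[60, [-9.1, 16.6, -0.0], -7.64]
[60, [-11.2, 15.2, -0.0], -7.64]
[60, [-13.1, 13.6, -0.0], -7.64]
[60, [-14.8, 11.7, -0.0], -7.64]
[60, [-16.3, 9.6, -0.0], -7.64]
[60, [-17.4, 7.4, -0.0], -7.64]
[60, [-18.2, 5.0, -0.0], -7.64]
```

>>> {"method": "carry_out", "body": {"increments": [[60,[0,0,0],0],[60,[0,0,0],0],[60,[0,0,-24],0],[60,[0,0,-24],0],[60,[-7,17.6,0],-7.6],[60,[-9,16.6,0],-7.6],[60,[-11,15,0],-7.6],[60,[-13,13.6,0],-7.6]]}}

```text
time: 17.85
tool_pos: [0.611, -0.121, 0.137]
ee_rot: [3.141, -0.0, 0.592]
wrist_force: [-0.7, 0.0, -0.6]
width: 0.0719
finger_force: 0.0
```

>>> {"method": "carry_out", "body": {"increments": [[60,[-15,11.7,0],-7.6],[60,[-16.3,9.6,0],-7.6],[60,[-17.4,7.4,0],-7.6],[60,[-18,5,0],-7.6],[60,[0,0,14],0],[60,[0,0,14],0],[60,[0,0,12],0],[60,[0,0,6],0]]}}

```text
time: 18.65
tool_pos: [0.5863, -0.1904, 0.0879]
ee_rot: [-3.137, 0.0, 1.115]
wrist_force: [-0.8, 0.5, -0.3]
width: 0.0718
finger_force: 0.0
```

>>> {"method": "carry_out", "body": {"increments": [[60,[0,0,0],0],[60,[0,0,0],0],[60,[0,0,0],0]]}}

```text
time: 18.95
tool_pos: [0.5879, -0.1918, 0.0918]
ee_rot: [3.14, -0.0, 1.115]
wrist_force: [1.0, -0.2, 0.6]
width: 0.0715
finger_force: 0.0
```

```bash
python3 -c "
from h import *
corr('B',64,.0915)"
```

```text
t 18.95 p [ 587.9 -191.8   91.8] yaw 63.9 q6 0.05 F [ 1.  -0.2  0.6] M [-0.042 -0.042 -0.046] w 71.5 ff 0.0
[[255, [-0.2, -0.9, 0.3], -0.12]]
```

>>> {"method": "carry_out", "body": {"increments": [[255,[0,-0.9,0.5],0],[255,[0,0,0],0],[255,[0,0,0],0],[255,[0,0,0],0]]}}

```text
time: 19.35
tool_pos: [0.5866, -0.1916, 0.0907]
ee_rot: [3.141, 0.0, 1.115]
wrist_force: [-1.0, -0.0, 0.4]
width: 0.0441
finger_force: 30.0
```

```bash
python3 -c "
from h import *
st()"
```

```text
t 19.35 p [ 586.6 -191.6   90.7] yaw 63.9 q6 0.05 F [-1.  -0.   0.4] M [-0.037 -0.114 -0.025] w 44.1 ff 30.0
```

>>> {"method": "carry_out", "body": {"increments": [[255,[0,0,0.5],7],[255,[0,0,0.5],7],[255,[0,0,0.5],7]]}}

```text
time: 19.65
tool_pos: [0.586, -0.1912, 0.0894]
ee_rot: [-3.14, 0.0, 0.744]
wrist_force: [-1.6, 1.5, 3.6]
width: 0.044
finger_force: 29.9
```

```bash
python3 -c "
from h import *
visit('D',58,.0915,8)"
```

```text
t 19.65 p [ 586.  -191.2   89.4] yaw 42.6 q6 0.42 F [-1.6  1.5  3.6] M [0.201 0.396 0.229] w 44.0 ff 29.9
lift mm 48.6 descend 46.5
[60, [7.8, -25.4, -0.0], -1.92]
[60, [8.6, -25.1, -0.0], -1.92]
[60, [9.4, -24.8, -0.0], -1.92]
[60, [10.3, -24.5, -0.0], -1.92]
[60, [11.1, -24.1, -0.0], -1.92]
[60, [11.9, -23.7, -0.0], -1.92]
[60, [12.7, -23.3, -0.0], -1.92]
[60, [13.5, -22.9, -0.0], -1.92]
```

>>> {"method": "carry_out", "body": {"increments": [[60,[0,0,0],0],[60,[0,0,0],0],[60,[0,0,-24],0],[60,[0,0,-24],0],[60,[7.8,-25.4,0],-1.9],[60,[8.6,-25,0],-1.9],[60,[9.4,-24.8,0],-1.9],[60,[10.3,-24.5,0],-1.9]]}}

```text
time: 20.45
tool_pos: [0.54, -0.0953, 0.137]
ee_rot: [3.141, -0.0, 0.884]
wrist_force: [0.1, 0.1, 0.3]
width: 0.0719
finger_force: 0.0
```

>>> {"method": "carry_out", "body": {"increments": [[60,[11,-24,0],-1.9],[60,[12,-23.7,0],-1.9],[60,[12.7,-23.3,0],-1.9],[60,[13.5,-23,0],-1.9],[60,[0,0,14],0],[60,[0,0,14],0],[60,[0,0,12],0],[60,[0,0,6],0]]}}

```text
time: 21.25
tool_pos: [0.4933, -0.0011, 0.0883]
ee_rot: [-3.138, 0.002, 1.012]
wrist_force: [-0.6, -0.4, 0.1]
width: 0.0719
finger_force: 0.0
```

>>> {"method": "carry_out", "body": {"increments": [[60,[0,0,0],0],[60,[0,0,0],0],[60,[0,0,0],0]]}}

```text
time: 21.55
tool_pos: [0.4949, -0.0007, 0.0915]
ee_rot: [3.14, -0.0, 1.013]
wrist_force: [0.4, -0.0, -0.7]
width: 0.072
finger_force: 0.0
```

```bash
python3 -c "
from h import *
corr('D',58,.0915)"
```

```text
t 21.55 p [494.9  -0.7  91.5] yaw 58.0 q6 0.44 F [ 0.4 -0.  -0.7] M [-0.012 -0.032  0.024] w 72.0 ff 0.0
[[255, [0.5, -1.2, 0.0], 0.03]]
```

>>> {"method": "carry_out", "body": {"increments": [[255,[0.5,-1.2,0],0],[255,[0,0,0],0],[255,[0,0,0],0],[255,[0,0,0],0]]}}

```text
time: 21.95
tool_pos: [0.4942, 0.0004, 0.0913]
ee_rot: [3.14, -0.0, 1.014]
wrist_force: [3.4, -2.4, -2.4]
width: 0.0439
finger_force: 30.0
```

```bash
python3 -c "
from h import *
st()"
```

```text
t 21.95 p [4.942e+02 4.000e-01 9.130e+01] yaw 58.1 q6 0.44 F [ 3.4 -2.4 -2.4] M [-0.208 -0.291 -0.033] w 43.9 ff 30.0
```

>>> {"method": "carry_out", "body": {"increments": [[255,[0,0,0.5],7],[255,[0,0,0.5],7],[255,[0,0,0.5],7]]}}

```text
time: 22.25
tool_pos: [0.494, 0.0005, 0.0899]
ee_rot: [3.14, -0.001, 0.643]
wrist_force: [0.0, -0.3, 1.7]
width: 0.0437
finger_force: 30.0
```

```bash
python3 -c "
from h import *
visit('C',-4,.0895,7)"
```

```text
t 22.25 p [494.    0.5  89.9] yaw 36.8 q6 0.81 F [ 0.  -0.3  1.7] M [-0.1   -0.054  0.279] w 43.7 ff 30.0
lift mm 48.1 descend 48.5
[60, [-17.8, 12.0, -0.0], 5.83]
[60, [-16.5, 13.8, -0.0], 5.83]
[60, [-15.0, 15.4, -0.0], 5.83]
[60, [-13.4, 16.8, -0.0], 5.83]
[60, [-11.6, 18.1, -0.0], 5.83]
[60, [-9.7, 19.2, -0.0], 5.83]
[60, [-7.7, 20.1, -0.0], 5.83]
```

>>> {"method": "carry_out", "body": {"increments": [[60,[0,0,0],0],[60,[0,0,0],0],[60,[0,0,-24],0],[60,[0,0,-24],0],[60,[-17.8,12,0],5.8],[60,[-16.5,13.8,0],5.8],[60,[-15,15.4,0],5.8],[60,[-13.4,16.8,0],5.8]]}}

```text
time: 23.05
tool_pos: [0.4653, -0.0812, 0.1375]
ee_rot: [3.142, 0.0, 0.24]
wrist_force: [0.2, 0.5, -0.1]
width: 0.0719
finger_force: 0.0
```

>>> {"method": "carry_out", "body": {"increments": [[60,[-11.6,18,0],5.8],[60,[-9.7,19,0],5.8],[60,[-7.7,20,0],5.8],[60,[0,0,14],0],[60,[0,0,14],0],[60,[0,0,14],0],[60,[0,0,6],0],[60,[0,0,0],0]]}}

```text
time: 23.85
tool_pos: [0.444, -0.1402, 0.0875]
ee_rot: [-3.14, 0.004, -0.06]
wrist_force: [0.9, -0.1, 0.9]
width: 0.0716
finger_force: 0.0
```

>>> {"method": "carry_out", "body": {"increments": [[60,[0,0,0],0],[60,[0,0,0],0]]}}

```text
time: 24.05
tool_pos: [0.4456, -0.1413, 0.0901]
ee_rot: [3.141, -0.001, -0.061]
wrist_force: [0.4, 1.0, 0.2]
width: 0.0719
finger_force: 0.0
```

```bash
python3 -c "
from h import *
corr('C',-4,.0895)"
```

```text
t 24.05 p [ 445.6 -141.3   90.1] yaw -3.5 q6 1.2 F [0.4 1.  0.2] M [ 0.024 -0.037 -0.012] w 71.9 ff 0.0
[[255, [-0.7, 0.2, 0.6], 0.51]]
```

>>> {"method": "carry_out", "body": {"increments": [[255,[-0.7,0.2,0.5],0.5],[255,[0,0,0],0],[255,[0,0,0],0],[255,[0,0,0],0]]}}

```text
time: 24.45
tool_pos: [0.4444, -0.1409, 0.0891]
ee_rot: [-3.14, -0.0, -0.071]
wrist_force: [0.2, 1.5, 0.7]
width: 0.044
finger_force: 30.0
```

>>> {"method": "carry_out", "body": {"increments": [[255,[0,0,0.3],4],[255,[0,0,0.3],4]]}}

```text
time: 24.65
tool_pos: [0.4445, -0.1408, 0.089]
ee_rot: [-3.14, -0.0, -0.212]
wrist_force: [-1.9, 1.9, 3.3]
width: 0.0436
finger_force: 30.0
```

```bash
python3 -c "
from h import *
st()"
```

```text
t 24.65 p [ 444.5 -140.8   89. ] yaw -12.1 q6 1.35 F [-1.9  1.9  3.3] M [0.513 0.178 0.378] w 43.6 ff 30.0
```

>>> {"method": "carry_out", "body": {"increments": [[255,[0,0,0.3],4]]}}

```text
time: 24.75
tool_pos: [0.4445, -0.1407, 0.0889]
ee_rot: [-3.14, -0.0, -0.281]
wrist_force: [-1.3, 3.1, 4.7]
width: 0.0441
finger_force: 30.0
```

```bash
python3 -c "
from h import *
visit('A',6.5,.0895,8)"
```

```text
t 24.75 p [ 444.5 -140.7   88.9] yaw -16.1 q6 1.42 F [-1.3  3.1  4.7] M [0.604 0.255 0.467] w 44.1 ff 30.0
lift mm 49.1 descend 48.5
[60, [19.7, -17.6, -0.0], -2.83]
[60, [20.5, -16.6, -0.0], -2.83]
[60, [21.3, -15.6, -0.0], -2.83]
[60, [22.1, -14.5, -0.0], -2.83]
[60, [22.8, -13.4, -0.0], -2.83]
[60, [23.4, -12.3, -0.0], -2.83]
[60, [24.0, -11.1, -0.0], -2.83]
[60, [24.5, -9.9, -0.0], -2.83]
```

>>> {"method": "carry_out", "body": {"increments": [[60,[0,0,0],0],[60,[0,0,0],0],[60,[0,0,-24],0],[60,[0,0,-25],0],[60,[19.7,-17.6,0],-2.8],[60,[20.5,-16.6,0],-2.8],[60,[21.3,-15.6,0],-2.8],[60,[22,-14.5,0],-2.8]]}}

```text
time: 25.55
tool_pos: [0.5402, -0.0956, 0.1369]
ee_rot: [3.141, -0.0, -0.082]
wrist_force: [0.8, -0.8, -0.1]
width: 0.0718
finger_force: 0.0
```

>>> {"method": "carry_out", "body": {"increments": [[60,[22.8,-13.4,0],-2.8],[60,[23.4,-12.3,0],-2.8],[60,[24,-11,0],-2.8],[60,[24.5,-10,0],-2.8],[60,[0,0,14],0],[60,[0,0,14],0],[60,[0,0,14],0],[60,[0,0,6],0]]}}

```text
time: 26.35
tool_pos: [0.6322, -0.0504, 0.0858]
ee_rot: [-3.141, 0.005, 0.11]
wrist_force: [-1.2, -0.4, 0.4]
width: 0.072
finger_force: 0.0
```

>>> {"method": "carry_out", "body": {"increments": [[60,[0,0,0],0],[60,[0,0,0],0],[60,[0,0,0],0]]}}

```text
time: 26.65
tool_pos: [0.6351, -0.0503, 0.0902]
ee_rot: [3.141, -0.002, 0.111]
wrist_force: [-0.6, 0.2, 0.0]
width: 0.0719
finger_force: 0.0
```

```bash
python3 -c "
from h import *
corr('A',6.5,.0895)"
```

```text
t 26.65 p [635.1 -50.3  90.2] yaw 6.3 q6 1.29 F [-0.6  0.2  0. ] M [ 0.014 -0.008  0.016] w 71.9 ff 0.0
[[255, [0.1, -1.3, 0.7], -0.16]]
```

>>> {"method": "carry_out", "body": {"increments": [[255,[0,-1.3,0.5],0],[255,[0,0,0],0],[255,[0,0,0],0],[255,[0,0,0],0]]}}

```text
time: 27.05
tool_pos: [0.6345, -0.0481, 0.0887]
ee_rot: [-3.141, -0.0, 0.111]
wrist_force: [0.1, -1.2, 1.9]
width: 0.0443
finger_force: 29.8
```

>>> {"method": "carry_out", "body": {"increments": [[255,[0,0,0.3],4],[255,[0,0,0.3],4]]}}

```text
time: 27.25
tool_pos: [0.6345, -0.0479, 0.0885]
ee_rot: [-3.141, -0.0, -0.03]
wrist_force: [-1.8, 1.6, 2.4]
width: 0.0444
finger_force: 29.5
```

```bash
python3 -c "
from h import *
st()"
```

```text
t 27.25 p [634.5 -47.9  88.5] yaw -1.7 q6 1.44 F [-1.8  1.6  2.4] M [0.368 0.181 0.274] w 44.4 ff 29.5
```

>>> {"method": "carry_out", "body": {"increments": [[255,[0,0,0.3],4]]}}

```text
time: 27.35
tool_pos: [0.6345, -0.0478, 0.0882]
ee_rot: [-3.14, 0.0, -0.1]
wrist_force: [-0.3, 2.0, 1.8]
width: 0.0446
finger_force: 29.5
```

```bash
python3 -c "
from h import *
visit('B',45.5,.0895,8)"
```

```text
t 27.35 p [634.5 -47.8  88.2] yaw -5.7 q6 1.51 F [-0.3  2.   1.8] M [0.362 0.169 0.239] w 44.6 ff 29.5
lift mm 49.8 descend 48.5
[60, [-4.1, 18.5, -0.0], -6.4]
[60, [-6.1, 17.9, -0.0], -6.4]
[60, [-8.1, 17.1, -0.0], -6.4]
[60, [-10.0, 16.1, -0.0], -6.4]
[60, [-11.7, 14.9, -0.0], -6.4]
[60, [-13.3, 13.5, -0.0], -6.4]
[60, [-14.7, 11.9, -0.0], -6.4]
[60, [-15.9, 10.2, -0.0], -6.4]
```

>>> {"method": "carry_out", "body": {"increments": [[255,[0,0,0.3],4]]}}

```text
time: 27.45
tool_pos: [0.6345, -0.0477, 0.0879]
ee_rot: [-3.14, 0.0, -0.17]
wrist_force: [-0.5, 2.4, 2.3]
width: 0.0441
finger_force: 29.5
```

```bash
python3 -c "
from h import *
st()"
```

```text
t 27.45 p [634.5 -47.7  87.9] yaw -9.7 q6 1.58 F [-0.5  2.4  2.3] M [0.396 0.162 0.188] w 44.1 ff 29.5
```

>>> {"method": "carry_out", "body": {"increments": [[255,[0,0,0.3],4]]}}

```text
time: 27.55
tool_pos: [0.6345, -0.0476, 0.0876]
ee_rot: [-3.14, 0.0, -0.239]
wrist_force: [-0.7, 2.4, 1.4]
width: 0.0441
finger_force: 29.5
```

```bash
python3 -c "
from h import *
visit('B',45.5,.0895,8)"
```

```text
t 27.55 p [634.5 -47.6  87.6] yaw -13.7 q6 1.65 F [-0.7  2.4  1.4] M [0.409 0.16  0.273] w 44.1 ff 29.5
lift mm 50.4 descend 48.5
[60, [-1.5, 18.9, -0.0], -7.4]
[60, [-3.9, 18.5, -0.0], -7.4]
[60, [-6.3, 17.9, -0.0], -7.4]
[60, [-8.5, 16.9, -0.0], -7.4]
[60, [-10.6, 15.7, -0.0], -7.4]
[60, [-12.6, 14.2, -0.0], -7.4]
[60, [-14.3, 12.4, -0.0], -7.4]
[60, [-15.8, 10.5, -0.0], -7.4]
```

>>> {"method": "carry_out", "body": {"increments": [[60,[0,0,0],0],[60,[0,0,0],0],[60,[0,0,-25],0],[60,[0,0,-25],0],[60,[-1.5,19,0],-7.4],[60,[-4,18.5,0],-7.4],[60,[-6.3,18,0],-7.4],[60,[-8.5,17,0],-7.4]]}}

```text
time: 28.35
tool_pos: [0.6105, -0.1218, 0.137]
ee_rot: [3.141, 0.0, 0.285]
wrist_force: [0.5, 0.1, 0.2]
width: 0.0719
finger_force: 0.0
```

>>> {"method": "carry_out", "body": {"increments": [[60,[-10.6,15.7,0],-7.4],[60,[-12.6,14.2,0],-7.4],[60,[-14.3,12.4,0],-7.4],[60,[-15.8,10.5,0],-7.4],[60,[0,0,14],0],[60,[0,0,14],0],[60,[0,0,14],0],[60,[0,0,6],0]]}}

```text
time: 29.15
tool_pos: [0.5858, -0.1913, 0.0856]
ee_rot: [-3.137, 0.002, 0.796]
wrist_force: [0.1, -0.5, 0.1]
width: 0.0719
finger_force: 0.0
```

>>> {"method": "carry_out", "body": {"increments": [[60,[0,0,0],0],[60,[0,0,0],0],[60,[0,0,0],0]]}}

```text
time: 29.45
tool_pos: [0.5877, -0.1929, 0.0899]
ee_rot: [3.14, -0.001, 0.795]
wrist_force: [0.2, -0.1, 0.8]
width: 0.0716
finger_force: 0.0
```

```bash
python3 -c "
from h import *
corr('B',45.5,.0895)"
```

```text
t 29.45 p [ 587.7 -192.9   89.9] yaw 45.6 q6 0.37 F [ 0.2 -0.1  0.8] M [-0.033 -0.059 -0.051] w 71.6 ff 0.0
[[255, [0.4, -1.4, 0.4], 0.08]]
```

>>> {"method": "carry_out", "body": {"increments": [[255,[0.4,-1.4,0.5],0],[255,[0,0,0],0],[255,[0,0,0],0],[255,[0,0,0],0]]}}

```text
time: 29.85
tool_pos: [0.5859, -0.1913, 0.0887]
ee_rot: [-3.14, 0.0, 0.795]
wrist_force: [0.1, 0.5, 3.7]
width: 0.0439
finger_force: 30.0
```

>>> {"method": "carry_out", "body": {"increments": [[255,[0,0,0.3],4],[255,[0,0,0.3],4],[255,[0,0,0.3],4]]}}

```text
time: 30.15
tool_pos: [0.5857, -0.1911, 0.0882]
ee_rot: [-3.14, 0.001, 0.584]
wrist_force: [-4.1, 1.8, 3.7]
width: 0.0435
finger_force: 29.9
```

```bash
python3 -c "
from h import *
st()"
```

```text
t 30.15 p [ 585.7 -191.1   88.2] yaw 33.4 q6 0.58 F [-4.1  1.8  3.7] M [0.326 0.514 0.331] w 43.5 ff 29.9
```

>>> {"method": "carry_out", "body": {"increments": [[255,[0,0,0.2],3]]}}

```text
time: 30.25
tool_pos: [0.5856, -0.1909, 0.0882]
ee_rot: [-3.14, 0.001, 0.532]
wrist_force: [-3.3, 2.9, 3.4]
width: 0.0441
finger_force: 29.9
```

```bash
python3 -c "
from h import *
visit('D',40,.0895,8)"
```

```text
t 30.25 p [ 585.6 -190.9   88.2] yaw 30.5 q6 0.63 F [-3.3  2.9  3.4] M [0.437 0.549 0.336] w 44.1 ff 29.9
lift mm 49.8 descend 48.5
[60, [2.3, -26.4, -0.0], -1.19]
[60, [2.8, -26.3, -0.0], -1.19]
[60, [3.4, -26.3, -0.0], -1.19]
[60, [3.9, -26.2, -0.0], -1.19]
[60, [4.5, -26.1, -0.0], -1.19]
[60, [5.0, -26.0, -0.0], -1.19]
[60, [5.5, -25.9, -0.0], -1.19]
[60, [6.1, -25.8, -0.0], -1.19]
```

>>> {"method": "carry_out", "body": {"increments": [[60,[0,0,0],0],[60,[0,0,0],0],[60,[0,0,-25],0],[60,[0,0,-25],0],[60,[2.3,-26.4,0],-1.2],[60,[2.8,-26.3,0],-1.2],[60,[3.4,-26.3,0],-1.2],[60,[4,-26,0],-1.2]]}}

```text
time: 31.05
tool_pos: [0.5404, -0.0956, 0.1374]
ee_rot: [3.141, -0.0, 0.618]
wrist_force: [-0.4, -0.0, 0.8]
width: 0.0716
finger_force: 0.0
```

>>> {"method": "carry_out", "body": {"increments": [[60,[4.5,-26,0],-1.2],[60,[5,-26,0],-1.2],[60,[5.5,-26,0],-1.2],[60,[6,-26,0],-1.2],[60,[0,0,14],0],[60,[0,0,14],0],[60,[0,0,14],0],[60,[0,0,6],0]]}}

```text
time: 31.85
tool_pos: [0.4934, -0.0014, 0.0865]
ee_rot: [-3.139, 0.003, 0.7]
wrist_force: [0.7, 0.1, 1.0]
width: 0.0718
finger_force: 0.0
```

>>> {"method": "carry_out", "body": {"increments": [[60,[0,0,0],0],[60,[0,0,0],0],[60,[0,0,0],0]]}}

```text
time: 32.15
tool_pos: [0.4952, -0.0011, 0.09]
ee_rot: [3.141, -0.001, 0.7]
wrist_force: [-0.4, -0.1, 0.5]
width: 0.0717
finger_force: 0.0
```

```bash
python3 -c "
from h import *
corr('D',40,.0895)"
```

```text
t 32.15 p [495.2  -1.1  90. ] yaw 40.1 q6 0.75 F [-0.4 -0.1  0.5] M [-0.012 -0.002 -0.016] w 71.7 ff 0.0
[[255, [0.1, -1.7, 0.5], 0.13]]
```

>>> {"method": "carry_out", "body": {"increments": [[255,[0,-1.7,0.5],0],[255,[0,0,0],0],[255,[0,0,0],0],[255,[0,0,0],0]]}}

```text
time: 32.55
tool_pos: [0.4939, 0.0004, 0.0892]
ee_rot: [3.14, -0.0, 0.701]
wrist_force: [2.6, -2.2, -2.0]
width: 0.0438
finger_force: 30.0
```

>>> {"method": "carry_out", "body": {"increments": [[255,[0,0,0.3],4],[255,[0,0,0.3],4],[255,[0,0,0.3],4]]}}

```text
time: 32.85
tool_pos: [0.4938, 0.0005, 0.0885]
ee_rot: [3.141, -0.001, 0.489]
wrist_force: [-0.7, -0.4, 1.0]
width: 0.044
finger_force: 30.0
```

```bash
python3 -c "
from h import *
st()"
```

```text
t 32.85 p [493.8   0.5  88.5] yaw 28.0 q6 0.97 F [-0.7 -0.4  1. ] M [-0.094 -0.018  0.225] w 44.0 ff 30.0
```

>>> {"method": "carry_out", "body": {"increments": [[255,[0,0,0.2],3]]}}

```text
time: 32.95
tool_pos: [0.4938, 0.0005, 0.0883]
ee_rot: [3.141, -0.001, 0.438]
wrist_force: [1.2, -0.4, 1.5]
width: 0.0439
finger_force: 30.0
```

```bash
python3 -c "
from h import *
visit('C',-11,.0885,7)"
```

```text
t 32.95 p [493.8   0.5  88.3] yaw 25.1 q6 1.02 F [ 1.2 -0.4  1.5] M [-0.009  0.057  0.241] w 43.9 ff 30.0
lift mm 49.7 descend 49.5
[60, [-14.9, 15.4, -0.0], 5.15]
[60, [-13.5, 16.7, -0.0], 5.15]
[60, [-11.9, 17.8, -0.0], 5.15]
[60, [-10.3, 18.8, -0.0], 5.15]
[60, [-8.6, 19.7, -0.0], 5.15]
[60, [-6.8, 20.4, -0.0], 5.15]
[60, [-4.9, 20.9, -0.0], 5.15]
```

>>> {"method": "carry_out", "body": {"increments": [[60,[0,0,0],0],[60,[0,0,0],0],[60,[0,0,-25],0],[60,[0,0,-25],0],[60,[-15,15.4,0],5.15],[60,[-13.5,16.7,0],5.15],[60,[-12,17.8,0],5.15],[60,[-10.3,18.8,0],5.15]]}}

```text
time: 33.75
tool_pos: [0.4652, -0.0812, 0.1379]
ee_rot: [3.141, -0.0, 0.077]
wrist_force: [-0.1, -0.2, -0.2]
width: 0.0719
finger_force: 0.0
```

>>> {"method": "carry_out", "body": {"increments": [[60,[-8.6,19.7,0],5.15],[60,[-6.8,20.4,0],5.15],[60,[-5,21,0],5.15],[60,[0,0,14],0],[60,[0,0,14],0],[60,[0,0,14],0],[60,[0,0,7],0],[60,[0,0,0],0]]}}

```text
time: 34.55
tool_pos: [0.4433, -0.1404, 0.0867]
ee_rot: [-3.141, 0.004, -0.188]
wrist_force: [-0.5, 0.4, 0.9]
width: 0.0716
finger_force: 0.0
```

>>> {"method": "carry_out", "body": {"increments": [[60,[0,0,0],0],[60,[0,0,0],0]]}}

```text
time: 34.75
tool_pos: [0.445, -0.1415, 0.0895]
ee_rot: [3.141, -0.001, -0.189]
wrist_force: [0.4, 0.2, -0.8]
width: 0.0722
finger_force: 0.0
```

```bash
python3 -c "
from h import *
corr('C',-11,.0885)"
```

```text
t 34.75 p [ 445.  -141.5   89.5] yaw -10.8 q6 1.33 F [ 0.4  0.2 -0.8] M [ 0.036  0.034 -0.059] w 72.2 ff 0.0
[[255, [-0.2, 0.0, 1.0], 0.15]]
```

>>> {"method": "carry_out", "body": {"increments": [[255,[0,0,1],0],[255,[0,0,0],0],[255,[0,0,0],0],[255,[0,0,0],0]]}}

```text
time: 35.15
tool_pos: [0.4448, -0.1408, 0.088]
ee_rot: [-3.14, -0.001, -0.19]
wrist_force: [0.5, 0.8, 2.1]
width: 0.0438
finger_force: 29.9
```

```bash
python3 -c "
from h import *
st()"
```

```text
t 35.15 p [ 444.8 -140.8   88. ] yaw -10.9 q6 1.33 F [0.5 0.8 2.1] M [-0.028 -0.018  0.055] w 43.8 ff 29.9
```

>>> {"method": "carry_out", "body": {"increments": [[255,[0,0,0],3]]}}

```text
time: 35.25
tool_pos: [0.4448, -0.1408, 0.0881]
ee_rot: [-3.14, -0.0, -0.243]
wrist_force: [0.3, 1.7, 0.7]
width: 0.0441
finger_force: 30.0
```

```bash
python3 -c "
from h import *
st()"
```

```text
t 35.25 p [ 444.8 -140.8   88.1] yaw -13.9 q6 1.38 F [0.3 1.7 0.7] M [ 0.424 -0.14   0.252] w 44.1 ff 30.0
```

>>> {"method": "carry_out", "body": {"increments": [[255,[0,0,0.2],2.5]]}}

```text
time: 35.35
tool_pos: [0.4448, -0.1408, 0.088]
ee_rot: [-3.14, -0.0, -0.287]
wrist_force: [0.6, 2.7, 1.8]
width: 0.0438
finger_force: 30.0
```

```bash
python3 -c "
from h import *
st()"
```

```text
t 35.35 p [ 444.8 -140.8   88. ] yaw -16.4 q6 1.43 F [0.6 2.7 1.8] M [ 0.504 -0.02   0.459] w 43.8 ff 30.0
```

>>> {"method": "carry_out", "body": {"increments": [[255,[0,0,0],0]]}}

```text
time: 35.45
tool_pos: [0.4448, -0.1408, 0.088]
ee_rot: [-3.14, -0.0, -0.285]
wrist_force: [0.4, 3.1, 0.9]
width: 0.0439
finger_force: 30.0
```

```bash
python3 -c "
from h import *
st()"
```

```text
t 35.45 p [ 444.8 -140.8   88. ] yaw -16.3 q6 1.43 F [0.4 3.1 0.9] M [ 0.601 -0.056  0.407] w 43.9 ff 30.0
```

>>> {"method": "carry_out", "body": {"increments": [[255,[0,0,0.1],1.5]]}}

```text
time: 35.55
tool_pos: [0.4448, -0.1408, 0.088]
ee_rot: [-3.14, -0.0, -0.312]
wrist_force: [0.7, 4.3, 3.7]
width: 0.0436
finger_force: 30.0
```

```bash
python3 -c "
from h import *
st()"
```

```text
t 35.55 p [ 444.8 -140.8   88. ] yaw -17.9 q6 1.45 F [0.7 4.3 3.7] M [ 0.817 -0.089  0.425] w 43.6 ff 30.0
```

>>> {"method": "carry_out", "body": {"increments": [[255,[0,0,0],0]]}}

```text
time: 35.65
tool_pos: [0.4448, -0.1408, 0.088]
ee_rot: [-3.14, -0.0, -0.312]
wrist_force: [0.3, 5.3, 3.2]
width: 0.0438
finger_force: 30.0
```

```bash
python3 -c "
from h import *
visit('A',-10.5,.0875,8)"
```

```text
t 35.65 p [ 444.8 -140.8   88. ] yaw -17.9 q6 1.45 F [0.3 5.3 3.2] M [ 0.92  -0.077  0.479] w 43.8 ff 30.0
lift mm 50.0 descend 50.5
[60, [19.1, -18.2, -0.0], -0.92]
[60, [19.4, -17.9, -0.0], -0.92]
[60, [19.7, -17.6, -0.0], -0.92]
[60, [20.0, -17.3, -0.0], -0.92]
[60, [20.2, -16.9, -0.0], -0.92]
[60, [20.5, -16.6, -0.0], -0.92]
[60, [20.8, -16.3, -0.0], -0.92]
[60, [21.0, -16.0, -0.0], -0.92]
```

>>> {"method": "carry_out", "body": {"increments": [[60,[0,0,0],0],[60,[0,0,0],0],[60,[0,0,-25],0],[60,[0,0,-25],0],[60,[19,-18.2,0],-0.9],[60,[19.4,-18,0],-0.9],[60,[19.7,-17.6,0],-0.9],[60,[20,-17.3,0],-0.9]]}}

```text
time: 36.45
tool_pos: [0.5403, -0.0963, 0.1373]
ee_rot: [3.14, -0.0, -0.25]
wrist_force: [0.6, 0.4, 0.3]
width: 0.0723
finger_force: 0.0
```

>>> {"method": "carry_out", "body": {"increments": [[60,[20.2,-17,0],-0.9],[60,[20.5,-16.6,0],-0.9],[60,[20.8,-16.3,0],-0.9],[60,[21,-16,0],-0.9],[60,[0,0,14],0],[60,[0,0,14],0],[60,[0,0,14],0],[60,[0,0,8],0]]}}

```text
time: 37.25
tool_pos: [0.6325, -0.0505, 0.0846]
ee_rot: [3.141, 0.004, -0.188]
wrist_force: [-0.7, 0.3, 0.1]
width: 0.0721
finger_force: 0.0
```

>>> {"method": "carry_out", "body": {"increments": [[60,[0,0,0],0],[60,[0,0,0],0],[60,[0,0,0],0]]}}

```text
time: 37.55
tool_pos: [0.6351, -0.0502, 0.0887]
ee_rot: [3.141, -0.002, -0.187]
wrist_force: [-0.2, 0.2, 0.5]
width: 0.0716
finger_force: 0.0
```

```bash
python3 -c "
from h import *
corr('A',-10.5,.0875)"
```

```text
t 37.55 p [635.1 -50.2  88.7] yaw -10.7 q6 1.59 F [-0.2  0.2  0.5] M [ 0.001 -0.01   0.033] w 71.6 ff 0.0
[[255, [-0.3, -1.2, 1.2], -0.21]]
```

>>> {"method": "carry_out", "body": {"increments": [[255,[-0.3,-1.2,1],0],[255,[0,0,0],0],[255,[0,0,0],0],[255,[0,0,0],0]]}}

```text
time: 37.95
tool_pos: [0.6348, -0.0477, 0.0868]
ee_rot: [-3.14, -0.0, -0.186]
wrist_force: [-0.4, -0.6, 1.4]
width: 0.044
finger_force: 29.8
```

>>> {"method": "carry_out", "body": {"increments": [[255,[0,0,0.2],4],[255,[0,0,0.2],2]]}}

```text
time: 38.15
tool_pos: [0.6348, -0.0476, 0.0867]
ee_rot: [-3.14, -0.0, -0.292]
wrist_force: [-0.2, 2.1, 2.2]
width: 0.0439
finger_force: 29.7
```

```bash
python3 -c "
from h import *
st()"
```

```text
t 38.15 p [634.8 -47.6  86.7] yaw -16.7 q6 1.7 F [-0.2  2.1  2.2] M [0.443 0.109 0.309] w 43.9 ff 29.7
```

>>> {"method": "carry_out", "body": {"increments": [[255,[0,0,0.2],2]]}}

```text
time: 38.25
tool_pos: [0.6349, -0.0475, 0.0866]
ee_rot: [-3.14, -0.0, -0.326]
wrist_force: [-0.2, 2.3, 3.1]
width: 0.0439
finger_force: 29.7
```

```bash
python3 -c "
from h import *
st()"
```

```text
t 38.25 p [634.9 -47.5  86.6] yaw -18.7 q6 1.73 F [-0.2  2.3  3.1] M [0.485 0.109 0.294] w 43.9 ff 29.7
```

>>> {"method": "carry_out", "body": {"increments": [[255,[0,0,0.2],2]]}}

```text
time: 38.35
tool_pos: [0.6349, -0.0475, 0.0866]
ee_rot: [-3.14, -0.0, -0.361]
wrist_force: [-0.2, 1.8, 3.0]
width: 0.0442
finger_force: 29.6
```

```bash
python3 -c "
from h import *
st()"
```

```text
t 38.35 p [634.9 -47.5  86.6] yaw -20.7 q6 1.77 F [-0.2  1.8  3. ] M [0.541 0.137 0.369] w 44.2 ff 29.6
```

>>> {"method": "carry_out", "body": {"increments": [[255,[0,0,0.1],2]]}}

```text
time: 38.45
tool_pos: [0.6349, -0.0474, 0.0865]
ee_rot: [-3.14, -0.0, -0.395]
wrist_force: [-0.4, 2.6, 2.2]
width: 0.0442
finger_force: 29.6
```

```bash
python3 -c "
from h import *
st()"
```

```text
t 38.45 p [634.9 -47.4  86.5] yaw -22.7 q6 1.8 F [-0.4  2.6  2.2] M [0.487 0.139 0.405] w 44.2 ff 29.6
```

>>> {"method": "carry_out", "body": {"increments": [[255,[0,0,0],0]]}}

```text
time: 38.55
tool_pos: [0.6349, -0.0475, 0.0865]
ee_rot: [-3.14, -0.0, -0.394]
wrist_force: [-1.6, 2.6, 4.3]
width: 0.0444
finger_force: 29.6
```

```bash
python3 -c "
from h import *
visit('B',34.5,.0885,8)"
```

```text
t 38.55 p [634.9 -47.5  86.5] yaw -22.6 q6 1.8 F [-1.6  2.6  4.3] M [0.666 0.202 0.454] w 44.4 ff 29.6
lift mm 51.5 descend 49.5
[60, [1.4, 18.9, -0.0], -7.14]
[60, [-1.0, 19.0, -0.0], -7.14]
[60, [-3.3, 18.7, -0.0], -7.14]
[60, [-5.6, 18.1, -0.0], -7.14]
[60, [-7.8, 17.3, -0.0], -7.14]
[60, [-9.9, 16.2, -0.0], -7.14]
[60, [-11.8, 14.8, -0.0], -7.14]
[60, [-13.6, 13.2, -0.0], -7.14]
```

>>> {"method": "carry_out", "body": {"increments": [[60,[0,0,0],0],[60,[0,0,0],0],[60,[0,0,-26],0],[60,[0,0,-25.5],0],[60,[1.4,19,0],-7.1],[60,[-1,19,0],-7.1],[60,[-3.3,18.7,0],-7.1],[60,[-5.6,18,0],-7.1]]}}

```text
time: 39.35
tool_pos: [0.61, -0.1219, 0.1368]
ee_rot: [3.141, 0.001, 0.104]
wrist_force: [0.6, 0.6, 0.6]
width: 0.072
finger_force: 0.0
```

>>> {"method": "carry_out", "body": {"increments": [[60,[-7.8,17.3,0],-7.1],[60,[-10,16.2,0],-7.1],[60,[-11.8,14.8,0],-7.1],[60,[-13.6,13.2,0],-7.1],[60,[0,0,14],0],[60,[0,0,14],0],[60,[0,0,14],0],[60,[0,0,7.5],0]]}}

```text
time: 40.15
tool_pos: [0.5849, -0.191, 0.0843]
ee_rot: [-3.138, 0.002, 0.595]
wrist_force: [0.3, 1.1, 0.2]
width: 0.0719
finger_force: 0.0
```

>>> {"method": "carry_out", "body": {"increments": [[60,[0,0,0],0],[60,[0,0,0],0],[60,[0,0,0],0]]}}

```text
time: 40.45
tool_pos: [0.5868, -0.1924, 0.0885]
ee_rot: [3.14, -0.001, 0.596]
wrist_force: [-0.2, 0.5, -0.4]
width: 0.0716
finger_force: 0.0
```

```bash
python3 -c "
from h import *
corr('B',34.5,.0885)"
```

```text
t 40.45 p [ 586.8 -192.4   88.5] yaw 34.1 q6 0.57 F [-0.2  0.5 -0.4] M [-0.077 -0.036 -0.026] w 71.6 ff 0.0
[[255, [0.6, -0.5, -0.0], -0.37]]
```

>>> {"method": "carry_out", "body": {"increments": [[255,[0.6,-0.5,0],0],[255,[0,0,0],0],[255,[0,0,0],0],[255,[0,0,0],0]]}}

```text
time: 40.85
tool_pos: [0.5857, -0.191, 0.0879]
ee_rot: [-3.139, 0.0, 0.595]
wrist_force: [0.5, 1.1, 4.8]
width: 0.044
finger_force: 29.9
```

>>> {"method": "carry_out", "body": {"increments": [[255,[0,0,0.2],4],[255,[0,0,0.2],2]]}}

```text
time: 41.05
tool_pos: [0.5857, -0.1908, 0.0878]
ee_rot: [-3.14, 0.001, 0.49]
wrist_force: [-2.6, 2.2, 4.2]
width: 0.0438
finger_force: 30.0
```

```bash
python3 -c "
from h import *
st()"
```

```text
t 41.05 p [ 585.7 -190.8   87.8] yaw 28.1 q6 0.67 F [-2.6  2.2  4.2] M [0.475 0.501 0.377] w 43.8 ff 30.0
```

>>> {"method": "carry_out", "body": {"increments": [[255,[0,0,0.2],2]]}}

```text
time: 41.15
tool_pos: [0.5857, -0.1908, 0.0878]
ee_rot: [-3.14, 0.001, 0.456]
wrist_force: [-2.7, 3.7, 4.5]
width: 0.0441
finger_force: 30.0
```

```bash
python3 -c "
from h import *
st()"
```

```text
t 41.15 p [ 585.7 -190.8   87.8] yaw 26.1 q6 0.71 F [-2.7  3.7  4.5] M [0.512 0.631 0.419] w 44.1 ff 30.0
```

>>> {"method": "carry_out", "body": {"increments": [[255,[0,0,0.2],2]]}}

```text
time: 41.25
tool_pos: [0.5856, -0.1907, 0.0878]
ee_rot: [-3.139, 0.001, 0.421]
wrist_force: [-4.0, 4.1, 4.8]
width: 0.044
finger_force: 30.0
```

```bash
python3 -c "
from h import *
visit('D',28,.0885,8)"
```

```text
t 41.25 p [ 585.6 -190.7   87.8] yaw 24.1 q6 0.74 F [-4.   4.1  4.8] M [0.519 0.59  0.466] w 44.0 ff 30.0
lift mm 50.2 descend 49.5
[60, [-0.7, -26.5, -0.0], -0.48]
[60, [-0.4, -26.5, -0.0], -0.48]
[60, [-0.2, -26.5, -0.0], -0.48]
[60, [-0.0, -26.5, -0.0], -0.48]
[60, [0.2, -26.5, -0.0], -0.48]
[60, [0.4, -26.5, -0.0], -0.48]
[60, [0.7, -26.5, -0.0], -0.48]
[60, [0.9, -26.5, -0.0], -0.48]
```

>>> {"method": "carry_out", "body": {"increments": [[60,[0,0,0],0],[60,[0,0,0],0],[60,[0,0,-25],0],[60,[0,0,-25],0],[60,[-0.7,-26.5,0],-0.5],[60,[-0.4,-26.5,0],-0.5],[60,[-0.2,-26.5,0],-0.5],[60,[0,-26.5,0],-0.5]]}}

```text
time: 42.05
tool_pos: [0.5404, -0.0957, 0.1367]
ee_rot: [3.141, -0.001, 0.456]
wrist_force: [0.1, 0.2, 0.6]
width: 0.0717
finger_force: 0.0
```

>>> {"method": "carry_out", "body": {"increments": [[60,[0.2,-26.5,0],-0.5],[60,[0.4,-26.5,0],-0.5],[60,[0.7,-26.5,0],-0.5],[60,[0.9,-26.5,0],-0.5],[60,[0,0,14],0],[60,[0,0,14],0],[60,[0,0,14],0],[60,[0,0,7.5],0]]}}

```text
time: 42.85
tool_pos: [0.4936, -0.0014, 0.0845]
ee_rot: [-3.14, 0.003, 0.489]
wrist_force: [0.4, -0.1, -0.7]
width: 0.072
finger_force: 0.0
```

>>> {"method": "carry_out", "body": {"increments": [[60,[0,0,0],0],[60,[0,0,0],0],[60,[0,0,0],0]]}}

```text
time: 43.15
tool_pos: [0.4953, -0.0009, 0.0879]
ee_rot: [3.141, -0.001, 0.49]
wrist_force: [-0.4, -0.6, 0.0]
width: 0.0723
finger_force: 0.0
```

```bash
python3 -c "
from h import *
corr('D',28,.0880)"
```

```text
t 43.15 p [495.3  -0.9  87.9] yaw 28.1 q6 0.96 F [-0.4 -0.6  0. ] M [-0.047  0.004 -0.024] w 72.3 ff 0.0
[[255, [-0.4, -1.6, -0.1], 0.08]]
```

>>> {"method": "carry_out", "body": {"increments": [[255,[-0.4,-1.6,0],0],[255,[0,0,0],0],[255,[0,0,0],0],[255,[0,0,0],0]]}}

```text
time: 43.55
tool_pos: [0.4938, 0.0005, 0.0876]
ee_rot: [3.141, -0.0, 0.491]
wrist_force: [1.0, -2.4, -0.3]
width: 0.0441
finger_force: 30.0
```

>>> {"method": "carry_out", "body": {"increments": [[255,[0,0,0.2],4],[255,[0,0,0.2],4]]}}

```text
time: 43.75
tool_pos: [0.4938, 0.0006, 0.0875]
ee_rot: [3.141, -0.0, 0.349]
wrist_force: [-1.0, 0.1, 2.0]
width: 0.0436
finger_force: 30.0
```

```bash
python3 -c "
from h import *
st()"
```

```text
t 43.75 p [493.8   0.6  87.5] yaw 20.0 q6 1.11 F [-1.   0.1  2. ] M [-0.003  0.148  0.39 ] w 43.6 ff 30.0
```

>>> {"method": "carry_out", "body": {"increments": [[255,[0,0,0.2],2]]}}

```text
time: 43.85
tool_pos: [0.4937, 0.0006, 0.0874]
ee_rot: [3.141, -0.001, 0.315]
wrist_force: [-1.6, -0.8, 3.4]
width: 0.0441
finger_force: 30.0
```

```bash
python3 -c "
from h import *
st()"
```

```text
t 43.85 p [493.7   0.6  87.4] yaw 18.1 q6 1.14 F [-1.6 -0.8  3.4] M [-0.003  0.156  0.426] w 44.1 ff 30.0
```

>>> {"method": "carry_out", "body": {"increments": [[255,[0,0,0.2],2]]}}

```text
time: 43.95
tool_pos: [0.4937, 0.0006, 0.0874]
ee_rot: [3.141, -0.001, 0.281]
wrist_force: [-1.0, 0.4, 3.6]
width: 0.0439
finger_force: 30.0
```

```bash
python3 -c "
from h import *
st()"
```

```text
t 43.95 p [493.7   0.6  87.4] yaw 16.1 q6 1.18 F [-1.   0.4  3.6] M [0.012 0.268 0.472] w 43.9 ff 30.0
```

```bash
python3 -c "
from h import *
visit('C',-12.5,.0878,7)"
```

```text
t 43.95 p [493.7   0.6  87.4] yaw 16.1 q6 1.18 F [-1.   0.4  3.6] M [0.012 0.268 0.472] w 43.9 ff 30.0
lift mm 50.6 descend 50.2
[60, [-12.3, 17.6, -0.0], 4.09]
[60, [-11.1, 18.4, -0.0], 4.09]
[60, [-9.7, 19.1, -0.0], 4.09]
[60, [-8.3, 19.8, -0.0], 4.09]
[60, [-6.9, 20.3, -0.0], 4.09]
[60, [-5.4, 20.8, -0.0], 4.09]
[60, [-3.9, 21.1, -0.0], 4.09]
```

>>> {"method": "carry_out", "body": {"increments": [[60,[0,0,0],0],[60,[0,0,0],0],[60,[0,0,-25],0],[60,[0,0,-25],0],[60,[-12.3,17.6,0],4.1],[60,[-11,18.4,0],4.1],[60,[-9.7,19,0],4.1],[60,[-8.3,20,0],4.1]]}}

```text
time: 44.75
tool_pos: [0.4653, -0.0812, 0.1364]
ee_rot: [-3.142, 0.0, -0.007]
wrist_force: [0.2, 0.6, -0.1]
width: 0.0723
finger_force: 0.0
```

>>> {"method": "carry_out", "body": {"increments": [[60,[-7,20.3,0],4.1],[60,[-5.4,20.8,0],4.1],[60,[-4,21,0],4.1],[60,[0,0,14],0],[60,[0,0,14],0],[60,[0,0,14],0],[60,[0,0,8],0],[60,[0,0,0],0]]}}

```text
time: 45.55
tool_pos: [0.4434, -0.1401, 0.0842]
ee_rot: [-3.141, 0.004, -0.218]
wrist_force: [0.2, 0.5, 0.9]
width: 0.0714
finger_force: 0.0
```

>>> {"method": "carry_out", "body": {"increments": [[60,[0,0,0],0],[60,[0,0,0],0]]}}

```text
time: 45.75
tool_pos: [0.4452, -0.1414, 0.0872]
ee_rot: [3.141, -0.001, -0.219]
wrist_force: [0.4, 0.1, 0.3]
width: 0.0717
finger_force: 0.0
```

```bash
python3 -c "
from h import *
corr('C',-12.5,.0878)"
```

```text
t 45.75 p [ 445.2 -141.4   87.2] yaw -12.6 q6 1.36 F [0.4 0.1 0.3] M [ 0.027 -0.004 -0.057] w 71.7 ff 0.0
[[255, [-0.3, 0.2, -0.6], -0.05]]
```

>>> {"method": "carry_out", "body": {"increments": [[255,[0,0,-0.6],0],[255,[0,0,0],0],[255,[0,0,0],0],[255,[0,0,0],0]]}}

```text
time: 46.15
tool_pos: [0.4449, -0.1408, 0.0874]
ee_rot: [-3.14, -0.001, -0.22]
wrist_force: [0.3, 2.0, 1.2]
width: 0.0437
finger_force: 30.0
```

>>> {"method": "carry_out", "body": {"increments": [[255,[0,0,0],4],[255,[0,0,0.1],1.5]]}}

```text
time: 46.35
tool_pos: [0.4449, -0.1408, 0.0874]
ee_rot: [-3.14, -0.001, -0.316]
wrist_force: [0.5, 2.3, 2.4]
width: 0.0439
finger_force: 30.0
```

```bash
python3 -c "
from h import *
st()"
```

```text
t 46.35 p [ 444.9 -140.8   87.4] yaw -18.1 q6 1.46 F [0.5 2.3 2.4] M [ 0.504 -0.103  0.465] w 43.9 ff 30.0
```

>>> {"method": "carry_out", "body": {"increments": [[255,[0,0,0],1]]}}

```text
time: 46.45
tool_pos: [0.445, -0.1408, 0.0874]
ee_rot: [-3.14, -0.001, -0.332]
wrist_force: [1.1, 3.3, 1.7]
width: 0.0435
finger_force: 30.0
```

```bash
python3 -c "
from h import *
st()"
```

```text
t 46.45 p [ 445.  -140.8   87.4] yaw -19.0 q6 1.47 F [1.1 3.3 1.7] M [ 0.618 -0.169  0.529] w 43.5 ff 30.0
```

>>> {"method": "carry_out", "body": {"increments": [[255,[0,0,0],0]]}}

```text
time: 46.55
tool_pos: [0.4449, -0.1408, 0.0874]
ee_rot: [-3.14, -0.0, -0.332]
wrist_force: [0.4, 3.6, 2.4]
width: 0.0437
finger_force: 30.0
```

```bash
python3 -c "
from h import *
st()"
```

```text
t 46.55 p [ 444.9 -140.8   87.4] yaw -19.0 q6 1.47 F [0.4 3.6 2.4] M [ 0.732 -0.176  0.467] w 43.7 ff 30.0
```

>>> {"method": "carry_out", "body": {"increments": [[255,[0,0,0],1.5],[255,[0,0,0],0]]}}

```text
time: 46.75
tool_pos: [0.4449, -0.1408, 0.0873]
ee_rot: [-3.14, -0.0, -0.359]
wrist_force: [0.6, 4.8, 3.3]
width: 0.0435
finger_force: 30.0
```

```bash
python3 -c "
from h import *
st()"
```

```text
t 46.75 p [ 444.9 -140.8   87.3] yaw -20.6 q6 1.5 F [0.6 4.8 3.3] M [ 0.882 -0.2    0.541] w 43.5 ff 30.0
```

>>> {"method": "carry_out", "body": {"increments": [[255,[0,0,0],0]]}}

```text
time: 46.85
tool_pos: [0.4449, -0.1408, 0.0873]
ee_rot: [-3.14, -0.0, -0.359]
wrist_force: [1.1, 5.5, 4.0]
width: 0.0437
finger_force: 30.0
```

```bash
python3 -c "
from h import *
st()"
```

```text
t 46.85 p [ 444.9 -140.8   87.3] yaw -20.6 q6 1.5 F [1.1 5.5 4. ] M [ 0.992 -0.209  0.586] w 43.7 ff 30.0
```

>>> {"method": "carry_out", "body": {"increments": [[255,[0,0,0],0.6],[255,[0,0,0],0]]}}

```text
time: 47.05
tool_pos: [0.4449, -0.1408, 0.0873]
ee_rot: [-3.14, -0.0, -0.369]
wrist_force: [1.4, 4.8, 2.9]
width: 0.0442
finger_force: 30.0
```

```bash
python3 -c "
from h import *
visit('A',-17.6,.0868,8)"
```

```text
t 47.05 p [ 444.9 -140.8   87.3] yaw -21.2 q6 1.51 F [1.4 4.8 2.9] M [ 0.974 -0.153  0.495] w 44.2 ff 30.0
lift mm 50.7 descend 51.2
[60, [18.0, -19.3, -0.0], -0.45]
[60, [18.2, -19.1, -0.0], -0.45]
[60, [18.3, -19.0, -0.0], -0.45]
[60, [18.5, -18.9, -0.0], -0.45]
[60, [18.6, -18.7, -0.0], -0.45]
[60, [18.8, -18.6, -0.0], -0.45]
[60, [18.9, -18.4, -0.0], -0.45]
[60, [19.0, -18.3, -0.0], -0.45]
```

>>> {"method": "carry_out", "body": {"increments": [[60,[0,0,0],0],[60,[0,0,0],0],[60,[0,0,-25],0],[60,[0,0,-25.5],0],[60,[18,-19.3,0],-0.4],[60,[18.2,-19,0],-0.4],[60,[18.3,-19,0],-0.4],[60,[18.5,-19,0],-0.4]]}}

```text
time: 47.85
tool_pos: [0.5404, -0.0964, 0.1372]
ee_rot: [3.139, -0.0, -0.343]
wrist_force: [0.1, -0.0, -0.1]
width: 0.0718
finger_force: 0.0
```

>>> {"method": "carry_out", "body": {"increments": [[60,[18.6,-18.7,0],-0.4],[60,[18.8,-18.6,0],-0.4],[60,[19,-18.4,0],-0.4],[60,[19,-18.3,0],-0.4],[60,[0,0,14],0],[60,[0,0,14],0],[60,[0,0,14],0],[60,[0,0,9.5],0]]}}

```text
time: 48.65
tool_pos: [0.633, -0.0508, 0.0833]
ee_rot: [3.14, 0.004, -0.315]
wrist_force: [-1.0, -0.3, -0.0]
width: 0.0721
finger_force: 0.0
```

>>> {"method": "carry_out", "body": {"increments": [[60,[0,0,0],0],[60,[0,0,0],0],[60,[0,0,0],0]]}}

```text
time: 48.95
tool_pos: [0.6355, -0.0505, 0.0872]
ee_rot: [-3.142, -0.002, -0.314]
wrist_force: [0.8, 0.4, 0.5]
width: 0.0718
finger_force: 0.0
```

```bash
python3 -c "
from h import *
corr('A',-17.6,.0868)"
```

```text
t 48.95 p [635.5 -50.5  87.2] yaw -18.0 q6 1.72 F [0.8 0.4 0.5] M [ 0.034 -0.013  0.005] w 71.8 ff 0.0
[[255, [-1.0, -1.2, 0.4], -0.4]]
```

>>> {"method": "carry_out", "body": {"increments": [[255,[-1,-1.2,0.4],0],[255,[0,0,0],0],[255,[0,0,0],0],[255,[0,0,0],0]]}}

```text
time: 49.35
tool_pos: [0.6349, -0.0475, 0.0859]
ee_rot: [-3.139, -0.0, -0.314]
wrist_force: [0.3, -0.4, 1.3]
width: 0.0436
finger_force: 29.9
```

>>> {"method": "carry_out", "body": {"increments": [[255,[0,0,0],4],[255,[0,0,0.1],2]]}}

```text
time: 49.55
tool_pos: [0.635, -0.0474, 0.0859]
ee_rot: [-3.139, -0.0, -0.419]
wrist_force: [-0.0, 2.0, 1.0]
width: 0.0438
finger_force: 29.8
```

```bash
python3 -c "
from h import *
st()"
```

```text
t 49.55 p [635.  -47.4  85.9] yaw -24.0 q6 1.82 F [-0.  2.  1.] M [ 0.515 -0.039  0.374] w 43.8 ff 29.8
```

>>> {"method": "carry_out", "body": {"increments": [[255,[0,0,0.1],1.5]]}}

```text
time: 49.65
tool_pos: [0.6349, -0.0474, 0.0859]
ee_rot: [-3.139, -0.0, -0.444]
wrist_force: [-0.1, 3.6, 2.2]
width: 0.0438
finger_force: 29.8
```

```bash
python3 -c "
from h import *
st()"
```

```text
t 49.65 p [634.9 -47.4  85.9] yaw -25.5 q6 1.85 F [-0.1  3.6  2.2] M [ 0.713 -0.073  0.413] w 43.8 ff 29.8
```

>>> {"method": "carry_out", "body": {"increments": [[255,[0,0,0],0]]}}

```text
time: 49.75
tool_pos: [0.6349, -0.0474, 0.0859]
ee_rot: [-3.14, -0.0, -0.443]
wrist_force: [0.1, 4.9, 1.4]
width: 0.0439
finger_force: 29.8
```

```bash
python3 -c "
from h import *
st()"
```

```text
t 49.75 p [634.9 -47.4  85.9] yaw -25.4 q6 1.85 F [0.1 4.9 1.4] M [ 0.907 -0.125  0.465] w 43.9 ff 29.8
```

>>> {"method": "carry_out", "body": {"increments": [[255,[0,0,0],2],[255,[0,0,0],0]]}}

```text
time: 49.95
tool_pos: [0.635, -0.0474, 0.0859]
ee_rot: [-3.139, -0.0, -0.478]
wrist_force: [-0.2, 4.9, 1.5]
width: 0.044
finger_force: 29.8
```

```bash
python3 -c "
from h import *
st()"
```

```text
t 49.95 p [635.  -47.4  85.9] yaw -27.4 q6 1.88 F [-0.2  4.9  1.5] M [ 0.984 -0.14   0.525] w 44.0 ff 29.8
```

>>> {"method": "carry_out", "body": {"increments": [[255,[0,0,0],1]]}}

```text
time: 50.05
tool_pos: [0.635, -0.0474, 0.0858]
ee_rot: [-3.139, -0.0, -0.495]
wrist_force: [1.3, 4.5, 1.7]
width: 0.0441
finger_force: 29.8
```

```bash
python3 -c "
from h import *
st()"
```

```text
t 50.05 p [635.  -47.4  85.8] yaw -28.4 q6 1.9 F [1.3 4.5 1.7] M [ 0.927 -0.188  0.556] w 44.1 ff 29.8
```

>>> {"method": "carry_out", "body": {"increments": [[255,[0,0,0],0]]}}

```text
time: 50.15
tool_pos: [0.635, -0.0474, 0.0858]
ee_rot: [-3.139, -0.0, -0.495]
wrist_force: [0.2, 4.8, 2.0]
width: 0.0444
finger_force: 29.8
```

```bash
python3 -c "
from h import *
visit('B',29.4,.0878,8)"
```

```text
t 50.15 p [635.  -47.4  85.8] yaw -28.4 q6 1.9 F [0.2 4.8 2. ] M [ 0.999 -0.189  0.533] w 44.4 ff 29.8
lift mm 52.2 descend 50.2
[60, [3.3, 18.7, -0.0], -7.22]
[60, [0.9, 19.0, -0.0], -7.22]
[60, [-1.5, 18.9, -0.0], -7.22]
[60, [-3.9, 18.6, -0.0], -7.22]
[60, [-6.2, 18.0, -0.0], -7.22]
[60, [-8.4, 17.1, -0.0], -7.22]
[60, [-10.5, 15.9, -0.0], -7.22]
[60, [-12.4, 14.4, -0.0], -7.22]
```

>>> {"method": "carry_out", "body": {"increments": [[255,[0,0,0],0.7],[60,[0,0,0],0],[60,[0,0,0],0],[60,[0,0,-26],0],[60,[0,0,-26],0],[60,[3.3,18.7,0],-7.3],[60,[0.9,19,0],-7.3],[60,[-1.5,19,0],-7.3]]}}

```text
time: 50.95
tool_pos: [0.6154, -0.1043, 0.1375]
ee_rot: [3.14, 0.0, -0.122]
wrist_force: [0.6, 0.7, 0.0]
width: 0.0718
finger_force: 0.0
```

>>> {"method": "carry_out", "body": {"increments": [[60,[-4,18.6,0],-7.3],[60,[-6.2,18,0],-7.3],[60,[-8.4,17,0],-7.3],[60,[-10.5,16,0],-7.3],[60,[-12.4,14.4,0],-7.3],[60,[0,0,14],0],[60,[0,0,14],0],[60,[0,0,14],0]]}}

```text
time: 51.75
tool_pos: [0.5843, -0.1919, 0.0932]
ee_rot: [-3.14, 0.001, 0.508]
wrist_force: [0.7, 0.2, -0.2]
width: 0.0718
finger_force: 0.0
```

>>> {"method": "carry_out", "body": {"increments": [[60,[0,0,8.5],0],[60,[0,0,0],0],[60,[0,0,0],0],[60,[0,0,0],0]]}}

```text
time: 52.15
tool_pos: [0.5855, -0.1925, 0.0878]
ee_rot: [3.14, -0.001, 0.51]
wrist_force: [-0.6, -0.7, 0.0]
width: 0.0721
finger_force: 0.0
```

```bash
python3 -c "
from h import *
corr('B',29.4,.0875)"
```

```text
t 52.15 p [ 585.5 -192.5   87.8] yaw 29.2 q6 0.65 F [-0.6 -0.7  0. ] M [ 0.012 -0.019 -0.03 ] w 72.1 ff 0.0
[[255, [1.8, -0.1, 0.3], -0.17]]
```

>>> {"method": "carry_out", "body": {"increments": [[255,[1,-1.2,0.2],0],[255,[0,0,0],0],[255,[0,0,0],0],[255,[0,0,0],0]]}}

```text
time: 52.55
tool_pos: [0.5852, -0.1911, 0.087]
ee_rot: [3.141, -0.0, 0.51]
wrist_force: [1.1, 0.3, 1.3]
width: 0.0444
finger_force: 30.0
```

>>> {"method": "carry_out", "body": {"increments": [[255,[0,0,0],4],[255,[0,0,0.1],2]]}}

```text
time: 52.75
tool_pos: [0.5851, -0.1909, 0.087]
ee_rot: [-3.141, -0.0, 0.404]
wrist_force: [-0.7, 0.6, 1.6]
width: 0.0437
finger_force: 30.0
```

```bash
python3 -c "
from h import *
st()"
```

```text
t 52.75 p [ 585.1 -190.9   87. ] yaw 23.2 q6 0.76 F [-0.7  0.6  1.6] M [0.155 0.127 0.449] w 43.7 ff 30.0
```

>>> {"method": "carry_out", "body": {"increments": [[255,[0,0,0.1],1.5],[255,[0,0,0],0]]}}

```text
time: 52.95
tool_pos: [0.5851, -0.1908, 0.087]
ee_rot: [-3.141, -0.0, 0.38]
wrist_force: [-1.1, 1.5, 2.9]
width: 0.0442
finger_force: 30.1
```

```bash
python3 -c "
from h import *
st()"
```

```text
t 52.95 p [ 585.1 -190.8   87. ] yaw 21.8 q6 0.78 F [-1.1  1.5  2.9] M [0.271 0.265 0.528] w 44.2 ff 30.1
```

>>> {"method": "carry_out", "body": {"increments": [[255,[0,0,0],1],[255,[0,0,0],0]]}}

```text
time: 53.15
tool_pos: [0.5851, -0.1908, 0.087]
ee_rot: [-3.141, -0.0, 0.362]
wrist_force: [-1.8, 2.8, 2.7]
width: 0.044
finger_force: 30.1
```

```bash
python3 -c "
from h import *
st()"
```

```text
t 53.15 p [ 585.1 -190.8   87. ] yaw 20.7 q6 0.8 F [-1.8  2.8  2.7] M [0.341 0.31  0.536] w 44.0 ff 30.1
```

>>> {"method": "carry_out", "body": {"increments": [[255,[0,0,0],0.6]]}}

```text
time: 53.25
tool_pos: [0.5851, -0.1908, 0.0869]
ee_rot: [-3.141, -0.0, 0.351]
wrist_force: [-2.8, 2.4, 5.0]
width: 0.0439
finger_force: 30.1
```

```bash
python3 -c "
from h import *
K['D']=(.4938,.0005)
visit('D',21.4,.0872,8)"
```

```text
t 53.25 p [ 585.1 -190.8   86.9] yaw 20.1 q6 0.81 F [-2.8  2.4  5. ] M [0.422 0.395 0.545] w 43.9 ff 30.1
lift mm 51.1 descend 50.8
[60, [-2.5, -26.4, -0.0], -0.16]
[60, [-2.4, -26.4, -0.0], -0.16]
[60, [-2.3, -26.4, -0.0], -0.16]
[60, [-2.3, -26.4, -0.0], -0.16]
[60, [-2.2, -26.4, -0.0], -0.16]
[60, [-2.1, -26.4, -0.0], -0.16]
[60, [-2.1, -26.4, -0.0], -0.16]
[60, [-2.0, -26.4, -0.0], -0.16]
```

>>> {"method": "carry_out", "body": {"increments": [[255,[0,0,0],0.6],[60,[0,0,0],0],[60,[0,0,0],0],[60,[0,0,-25.5],0],[60,[0,0,-25.5],0],[60,[-2.5,-26.4,0],-0.2],[60,[-2.5,-26.4,0],-0.2],[60,[-2.4,-26.4,0],-0.2]]}}

```text
time: 54.05
tool_pos: [0.5515, -0.1191, 0.1372]
ee_rot: [3.14, -0.001, 0.349]
wrist_force: [0.4, -0.9, 0.1]
width: 0.0717
finger_force: 0.0
```

>>> {"method": "carry_out", "body": {"increments": [[60,[-2.3,-26.4,0],-0.3],[60,[-2.2,-26.4,0],-0.3],[60,[-2.2,-26.4,0],-0.3],[60,[-2.1,-26.4,0],-0.3],[60,[-2,-26.4,0],-0.2],[60,[0,0,14],0],[60,[0,0,14],0],[60,[0,0,14],0]]}}

```text
time: 54.85
tool_pos: [0.4947, -0.0003, 0.0937]
ee_rot: [3.141, 0.001, 0.374]
wrist_force: [-0.3, -0.5, -1.1]
width: 0.0719
finger_force: 0.0
```

>>> {"method": "carry_out", "body": {"increments": [[60,[0,0,8.5],0],[60,[0,0,0],0],[60,[0,0,0],0],[60,[0,0,0],0]]}}

```text
time: 55.25
tool_pos: [0.4954, 0.0002, 0.0876]
ee_rot: [3.141, -0.001, 0.375]
wrist_force: [0.3, 0.7, 0.9]
width: 0.0714
finger_force: 0.0
```

```bash
python3 -c "
from h import *
K['D']=(.4938,.0005)
corr('D',21.4,.0872)"
```

```text
t 55.25 p [4.954e+02 2.000e-01 8.760e+01] yaw 21.5 q6 1.08 F [0.3 0.7 0.9] M [-0.033  0.005  0.034] w 71.4 ff 0.0
[[255, [-1.4, -0.8, 0.4], 0.08]]
```

>>> {"method": "carry_out", "body": {"increments": [[255,[-1.4,-0.8,0.4],0],[255,[0,0,0],0],[255,[0,0,0],0],[255,[0,0,0],0]]}}

```text
time: 55.65
tool_pos: [0.4934, 0.0004, 0.0869]
ee_rot: [3.14, -0.0, 0.376]
wrist_force: [0.5, -2.4, -1.5]
width: 0.0441
finger_force: 30.0
```

>>> {"method": "carry_out", "body": {"increments": [[255,[0,0,0],4],[255,[0,0,0.1],2]]}}

```text
time: 55.85
tool_pos: [0.4933, 0.0005, 0.0869]
ee_rot: [3.14, -0.0, 0.27]
wrist_force: [-0.2, -0.3, 1.0]
width: 0.0437
finger_force: 30.0
```

```bash
python3 -c "
from h import *
st()"
```

```text
t 55.85 p [493.3   0.5  86.9] yaw 15.5 q6 1.19 F [-0.2 -0.3  1. ] M [-0.099  0.04   0.484] w 43.7 ff 30.0
```

>>> {"method": "carry_out", "body": {"increments": [[255,[0,0,0.1],1.5],[255,[0,0,0],0]]}}

```text
time: 56.05
tool_pos: [0.4934, 0.0006, 0.0869]
ee_rot: [3.141, -0.001, 0.245]
wrist_force: [0.1, -2.1, 2.3]
width: 0.0438
finger_force: 30.0
```

```bash
python3 -c "
from h import *
st()"
```

```text
t 56.05 p [493.4   0.6  86.9] yaw 14.1 q6 1.21 F [ 0.1 -2.1  2.3] M [-0.241  0.024  0.519] w 43.8 ff 30.0
```

>>> {"method": "carry_out", "body": {"increments": [[255,[0,0,0],1.2],[255,[0,0,0],0]]}}

```text
time: 56.25
tool_pos: [0.4934, 0.0006, 0.0868]
ee_rot: [3.141, -0.001, 0.224]
wrist_force: [-0.5, -1.9, 3.5]
width: 0.0438
finger_force: 30.0
```

```bash
python3 -c "
from h import *
st()"
```

```text
t 56.25 p [493.4   0.6  86.8] yaw 12.8 q6 1.23 F [-0.5 -1.9  3.5] M [-0.342  0.063  0.513] w 43.8 ff 30.0
```

>>> {"method": "carry_out", "body": {"increments": [[255,[0,0,0],0.6]]}}

```text
time: 56.35
tool_pos: [0.4934, 0.0006, 0.0869]
ee_rot: [3.141, -0.001, 0.213]
wrist_force: [0.0, -1.5, 3.3]
width: 0.044
finger_force: 30.0
```

```bash
python3 -c "
from h import *
visit('C',-14.5,.0872,7)"
```

```text
t 56.35 p [493.4   0.6  86.9] yaw 12.2 q6 1.24 F [ 0.  -1.5  3.3] M [-0.267  0.03   0.56 ] w 44.0 ff 30.0
lift mm 51.1 descend 50.8
[60, [-11.1, 18.4, -0.0], 3.81]
[60, [-9.8, 19.1, -0.0], 3.81]
[60, [-8.5, 19.7, -0.0], 3.81]
[60, [-7.2, 20.2, -0.0], 3.81]
[60, [-5.8, 20.6, -0.0], 3.81]
[60, [-4.5, 21.0, -0.0], 3.81]
[60, [-3.1, 21.2, -0.0], 3.81]
```

>>> {"method": "carry_out", "body": {"increments": [[255,[0,0,0],0.7],[60,[0,0,0],0],[60,[0,0,0],0],[60,[0,0,-25.5],0],[60,[0,0,-25.5],0],[60,[-11.3,18.2,0],3.8],[60,[-10,19,0],3.8],[60,[-8.5,19.7,0],3.8]]}}

```text
time: 57.15
tool_pos: [0.4706, -0.0597, 0.137]
ee_rot: [-3.141, 0.001, -0.001]
wrist_force: [1.0, 0.2, -0.1]
width: 0.0718
finger_force: 0.0
```

>>> {"method": "carry_out", "body": {"increments": [[60,[-7.2,20.2,0],3.8],[60,[-5.8,20.6,0],3.8],[60,[-4.5,21,0],3.8],[60,[-3,21.2,0],3.6],[60,[0,0,14],0],[60,[0,0,14],0],[60,[0,0,14],0],[60,[0,0,8],0]]}}

```text
time: 57.95
tool_pos: [0.4415, -0.139, 0.0846]
ee_rot: [-3.14, 0.004, -0.258]
wrist_force: [-0.5, 0.5, -0.1]
width: 0.0719
finger_force: 0.0
```

>>> {"method": "carry_out", "body": {"increments": [[60,[0,0,0],0],[60,[0,0,0],0],[60,[0,0,0],0]]}}

```text
time: 58.25
tool_pos: [0.4432, -0.1404, 0.0881]
ee_rot: [3.141, -0.001, -0.259]
wrist_force: [0.7, 0.1, -0.3]
width: 0.0718
finger_force: 0.0
```

```bash
python3 -c "
from h import *
corr('C',-14.5,.0872)"
```

```text
t 58.25 p [ 443.2 -140.4   88.1] yaw -14.9 q6 1.4 F [ 0.7  0.1 -0.3] M [0.047 0.028 0.001] w 71.8 ff 0.0
[[255, [1.8, 0.6, 0.9], -0.35]]
```

>>> {"method": "carry_out", "body": {"increments": [[255,[1.7,0.5,0.8],0],[255,[0,0,0],0],[255,[0,0,0],0],[255,[0,0,0],0]]}}

```text
time: 58.65
tool_pos: [0.4445, -0.1407, 0.0868]
ee_rot: [-3.14, -0.001, -0.26]
wrist_force: [0.5, 0.6, 1.2]
width: 0.0434
finger_force: 30.0
```

>>> {"method": "carry_out", "body": {"increments": [[255,[0,0,0],4],[255,[0,0,0],2.3],[255,[0,0,0],0]]}}

```text
time: 58.95
tool_pos: [0.4445, -0.1407, 0.0868]
ee_rot: [-3.14, -0.001, -0.368]
wrist_force: [2.0, 3.4, 1.1]
width: 0.0441
finger_force: 30.0
```

```bash
python3 -c "
from h import *
st()"
```

```text
t 58.95 p [ 444.5 -140.7   86.8] yaw -21.1 q6 1.51 F [2.  3.4 1.1] M [ 0.483 -0.267  0.503] w 44.1 ff 30.0
```

>>> {"method": "carry_out", "body": {"increments": [[255,[0,0,0],0.4]]}}

```text
time: 59.05
tool_pos: [0.4445, -0.1406, 0.0868]
ee_rot: [-3.14, -0.0, -0.375]
wrist_force: [1.5, 3.4, 1.5]
width: 0.0435
finger_force: 30.0
```

```bash
python3 -c "
from h import *
st()"
```

```text
t 59.05 p [ 444.5 -140.6   86.8] yaw -21.5 q6 1.52 F [1.5 3.4 1.5] M [ 0.659 -0.261  0.517] w 43.5 ff 30.0
```

>>> {"method": "carry_out", "body": {"increments": [[255,[0,0,0],1],[255,[0,0,0],0]]}}

```text
time: 59.25
tool_pos: [0.4446, -0.1407, 0.0868]
ee_rot: [-3.14, -0.0, -0.394]
wrist_force: [2.3, 5.6, 0.3]
width: 0.0438
finger_force: 30.0
```

```bash
python3 -c "
from h import *
st()"
```

```text
t 59.25 p [ 444.6 -140.7   86.8] yaw -22.6 q6 1.54 F [2.3 5.6 0.3] M [ 0.879 -0.364  0.576] w 43.8 ff 30.0
```

>>> {"method": "carry_out", "body": {"increments": [[255,[0,0,0],0.4]]}}

```text
time: 59.35
tool_pos: [0.4446, -0.1406, 0.0868]
ee_rot: [-3.14, -0.0, -0.401]
wrist_force: [2.2, 5.4, 1.1]
width: 0.0438
finger_force: 30.1
```

```bash
python3 -c "
from h import *
K['A']=(.635,-.0478)
visit('A',-22.8,.0862,8)"
```

```text
t 59.35 p [ 444.6 -140.6   86.8] yaw -23.0 q6 1.54 F [2.2 5.4 1.1] M [ 0.926 -0.377  0.574] w 43.8 ff 30.1
lift mm 51.2 descend 51.8
[60, [17.4, -20.0, -0.0], -0.02]
[60, [17.4, -20.0, -0.0], -0.02]
[60, [17.4, -20.0, -0.0], -0.02]
[60, [17.4, -20.0, -0.0], -0.02]
[60, [17.4, -19.9, -0.0], -0.02]
[60, [17.4, -19.9, -0.0], -0.02]
[60, [17.4, -19.9, -0.0], -0.02]
[60, [17.4, -19.9, -0.0], -0.02]
```

>>> {"method": "carry_out", "body": {"increments": [[60,[0,0,0],0],[60,[0,0,0],0],[60,[0,0,-25.5],0],[60,[0,0,-25.5],0],[60,[17.4,-20,0],0],[60,[17.4,-20,0],0],[60,[17.4,-20,0],0],[60,[17.4,-20,0],0]]}}

```text
time: 60.15
tool_pos: [0.5402, -0.0956, 0.1376]
ee_rot: [3.14, -0.001, -0.403]
wrist_force: [-0.7, -0.3, -0.3]
width: 0.0716
finger_force: 0.0
```

>>> {"method": "carry_out", "body": {"increments": [[60,[17.4,-20,0],0],[60,[17.4,-20,0],0],[60,[17.4,-20,0],0],[60,[17.4,-20,0],0],[60,[0,0,14],0],[60,[0,0,14],0],[60,[0,0,14],0],[60,[0,0,9.5],0]]}}

```text
time: 60.95
tool_pos: [0.6327, -0.0491, 0.0834]
ee_rot: [3.14, 0.004, -0.402]
wrist_force: [-0.3, 0.2, -0.9]
width: 0.0718
finger_force: 0.0
```

>>> {"method": "carry_out", "body": {"increments": [[60,[0,0,0],0],[60,[0,0,0],0]]}}

```text
time: 61.15
tool_pos: [0.6343, -0.0488, 0.0861]
ee_rot: [3.141, 0.0, -0.402]
wrist_force: [0.1, 0.9, -0.8]
width: 0.0718
finger_force: 0.0
```

```bash
python3 -c "
from h import *
K['A']=(.635,-.0478)
corr('A',-22.8,.0862)"
```

```text
t 61.15 p [634.3 -48.8  86.1] yaw -23.0 q6 1.81 F [ 0.1  0.9 -0.8] M [ 0.054 -0.007 -0.019] w 71.8 ff 0.0
[[255, [0.3, -1.2, -0.1], -0.22]]
```

>>> {"method": "carry_out", "body": {"increments": [[255,[0,-0.8,0.5],0],[255,[0,0,0],0],[255,[0,0,0],0],[255,[0,0,0],0]]}}

```text
time: 61.55
tool_pos: [0.6354, -0.0476, 0.0861]
ee_rot: [-3.141, -0.001, -0.401]
wrist_force: [0.6, 0.1, 2.7]
width: 0.044
finger_force: 30.0
```

>>> {"method": "carry_out", "body": {"increments": [[255,[0,0,0],4],[255,[0,0,0],2],[255,[0,0,0],0]]}}

```text
time: 61.85
tool_pos: [0.6354, -0.0475, 0.0862]
ee_rot: [-3.141, -0.001, -0.504]
wrist_force: [-1.3, 0.5, 0.9]
width: 0.0438
finger_force: 30.0
```

```bash
python3 -c "
from h import *
st()"
```

```text
t 61.85 p [635.4 -47.5  86.2] yaw -28.9 q6 1.91 F [-1.3  0.5  0.9] M [0.133 0.019 0.487] w 43.8 ff 30.0
```

>>> {"method": "carry_out", "body": {"increments": [[255,[0,0,0],0.5]]}}

```text
time: 61.95
tool_pos: [0.6354, -0.0475, 0.0862]
ee_rot: [-3.141, -0.001, -0.513]
wrist_force: [0.6, 0.8, 1.7]
width: 0.0437
finger_force: 30.0
```

```bash
python3 -c "
from h import *
st()"
```

```text
t 61.95 p [635.4 -47.5  86.2] yaw -29.4 q6 1.92 F [0.6 0.8 1.7] M [ 0.131 -0.014  0.477] w 43.7 ff 30.0
```

>>> {"method": "carry_out", "body": {"increments": [[255,[0,0,0],1.2],[255,[0,0,0],0]]}}

```text
time: 62.15
tool_pos: [0.6354, -0.0475, 0.0861]
ee_rot: [-3.141, -0.001, -0.535]
wrist_force: [1.1, 1.4, 1.5]
width: 0.0438
finger_force: 30.0
```

```bash
python3 -c "
from h import *
st()"
```

```text
t 62.15 p [635.4 -47.5  86.1] yaw -30.7 q6 1.94 F [1.1 1.4 1.5] M [ 0.27  -0.097  0.571] w 43.8 ff 30.0
```

>>> {"method": "carry_out", "body": {"increments": [[255,[0,0,0],0.5]]}}

```text
time: 62.25
tool_pos: [0.6354, -0.0475, 0.0862]
ee_rot: [-3.141, -0.001, -0.544]
wrist_force: [-0.0, 1.1, 1.6]
width: 0.0439
finger_force: 30.0
```

```bash
python3 -c "
from h import *
st()"
```

```text
t 62.25 p [635.4 -47.5  86.2] yaw -31.2 q6 1.95 F [-0.   1.1  1.6] M [ 0.282 -0.125  0.584] w 43.9 ff 30.0
```

>>> {"method": "carry_out", "body": {"increments": [[60,[0,0,0],0],[60,[0,0,0],0],[60,[0,0,0],0],[60,[0,0,-25],0],[60,[0,0,-30],0],[60,[0,0,-30],0],[60,[0,0,-30],0],[60,[0,0,0],0]]}}

```text
time: 63.05
tool_pos: [0.6373, -0.0484, 0.2065]
ee_rot: [-3.138, -0.01, -0.545]
wrist_force: [0.6, 0.3, 0.2]
width: 0.0719
finger_force: 0.0
```

```bash
python3 -c "
from h import *
s=robot.snapshot('side'); cv2.imwrite('pics/side9.png',cv2.resize(s[120:320,220:460],(720,600),interpolation=cv2.INTER_CUBIC));st()"
```

```text
t 63.1 p [636.3 -48.2 203.4] yaw -31.2 q6 1.95 F [ 0.3 -0.9 -0.3] M [0.076 0.052 0.043] w 71.9 ff 0.0
```

View pics/side9.png

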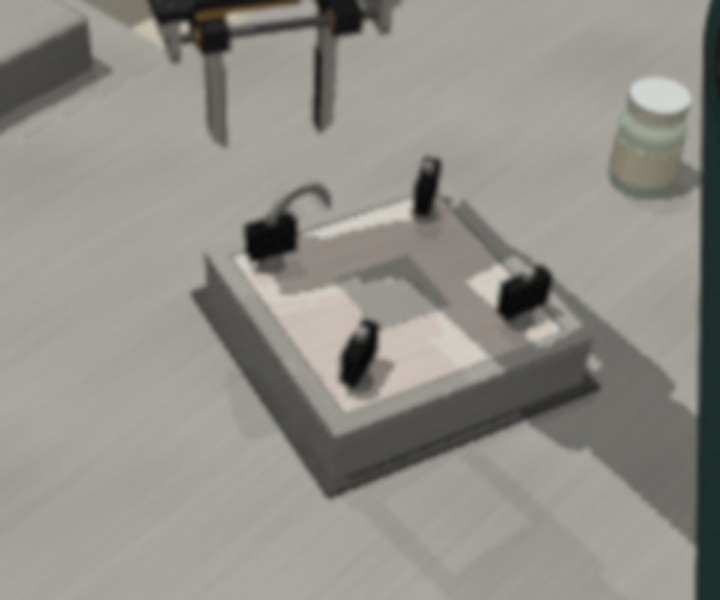

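The plate sits level with the lip all round, the gripper is clear at about (270, 90), and the jar hasn't moved. Handing in.

```bash
python3 -c "
from bench import robot
print(robot.close_job())"
```

```text
the job is handed in; nothing more can be done
None
```

I tightened all four screws in crisscross rounds to a last measured 0.55–0.6 N m each (readings good to about ±0.05). The plate looks flush in the final picture, and I handed the job in at about 63 s with the gripper clear. I re-checked only one opposite pair after the final round. The other pair's last readings were about 0.55 N m, each followed by a final turn of under 1°.

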